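# Dump the wash basket on the drop stand

## Task

Carry the loaded drop-bottom basket by its top handle to the grey stand and set it down gently and squarely between the stand's lips with its floor still latched, and let go. Then take it again by its latch and slide the bolt along the basket's side, whichever way you feel it give (a hidden stop may block the other way), so that the floor swings open and the bearing and the gear fall into the tin below and come to rest there. Leave the empty basket sitting on the stand with its floor hanging open, and leave everything else on the bench where it is.

Things in the scene. Friction and masses are not known exactly. Their poses are not given: they have to be found in the camera images.
- basket: Loose drop-bottom wash basket, sheet steel, open on top: 90 mm wide (its x), 140 mm long (its y), 4 mm walls, rim 75 mm above its underside, 0.7 to 0.95 kg loaded. Origin: centre of its underside, z up. The end walls (y = +-70 mm) carry feet, flat bars 80 mm (x) by 18 mm (y) by 6 mm along their bottoms, reaching to y = +-88 mm. Latch on its -x side, floor hinge along its +x side.
- basket_handle (a point): Middle of the basket's stiff bar handle, at (0, 0, 138) mm of the basket: a dark bar along the basket's y, 142 mm long, 14 mm wide and high, rubber sleeve on the middle 62 mm, 56 mm free between it and the rim, on uprights at the end walls.
- latch (a joint): Slide bolt, m along the basket's y: 0 = mid, floor held; the floor drops at about 0.014 either way. A stop hidden in the cover lets it go 0.018 or more one way, but often too little (from 0.004) the other: unmarked, so feel which way it gives and turn back where it stops hard. Stiff: 2 to 4 N to slide; stays where left. Starts within 0.003 of mid. The stop takes 20 N without harm.
- latch_grip (a point): On the latch's upright grip, a dark steel block 14 mm (basket x) by 22 mm (basket y), rising from 14 to 78 mm above the basket's underside outside the latch cover. The point is on its centre line 60 mm above the underside, 18 mm below its top; at mid at (-84, 0, 60) mm of the basket. Slides with the bolt. The cover: x = -45 to -70 mm, y = +-63 mm, up to 35 mm above the underside.
- trapdoor (a joint): The basket's hinged floor, rad: 0 = shut, grows as its free (-x) edge swings down, stops at 1.4 (hanging). Falls by itself when the bolt lets go. Aluminium plate 74 by 128 mm, top face 20 mm above the basket's underside when shut; hanging it reaches 75 mm below the underside.
- stand: Grey dump stand, fixed to the bench, 190 mm (x) by 197 mm (y). Origin: centre of its underside on the bench, z up. Four posts carry two level ledges, 120 mm long in x, from y = 73.5 to 98.5 mm on either side. The -x and +x sides are open between the ledges, so the latch stands clear outside. A fixed catch tin, 190 by 156 mm, walls 42 mm high, 3 mm thick, stands centred beneath.
- stand_seat (a point): Where the basket's origin comes when it sits on the stand: 135 mm above the stand's origin, level with the ledge tops, midway between them. The feet rest on the ledges, basket x along the stand's x, either way round. Lips rise 14 mm above the ledges, inner faces at x = +-45 mm and y = +-93 mm of the stand, leaving the feet 5 mm of play each way.
- bearing: Steel bearing ring, 62 mm outside, 30 mm bore, 16 mm thick, lying flat in the basket at the start. Origin: centre of one flat face (the lower one at the start).
- gear: Dark steel gear 61 mm across, 18 mm thick with a 26 mm high hub, lying flat in the basket at the start. Origin: centre of its lower face at the start.
- piston: Bystander: aluminium piston, 52 mm across, 60 mm high, standing. Origin: centre of its underside.
- carton: Bystander: small cardboard carton 62 by 62 by 22 mm. Origin: centre of its underside.
- long_carton: Bystander: pale carton 75 (x) by 110 (y) by 50 mm. Origin: centre of its underside.
- synchro_ring: Bystander: brass ring 104 mm across, 14 mm high, lying flat. Origin: centre of its underside.
- wrench: Bystander: steel wrench 190 mm long along its x, lying flat. Origin: on its underside.
- jar: Bystander: glass jar 64 mm across, 85 mm high, standing. Origin: centre of its underside.
- shaft: Bystander: steel gear shaft 130 mm long along its x, 34 mm high, lying. Origin: middle of its underside.
Mind the look-alikes: they are no part of the job. Leave any purple or red look-alike of the basket alone.

How it is judged:
By the outcome, as a careful person would: the job done as asked, in the order asked, and still so for the second after the job is handed in, with the robot touching nothing.
It also fails if it takes over 58 s, if anything falls off the work surface, if the arm or the gripper's body presses on something with over 40 N, if the wrist force passes 120 N, or if a joint passes its speed limit or range.

## Robot

A 7-joint arm with a two-finger parallel gripper is mounted at the origin on the work surface. World frame = base frame: x ahead of the robot, y to its left, z up, the work surface at z = 0. Lengths are in m, angles in rad, forces in N, time in s.
With the tool pointing down it reaches from about 0.4 to 0.875 m from the base axis. Payload 19.3 kg.
Tool frame: the origin (TCP) lies at the very end of the fingers, on their centre line; the grasp point (between the pads) lies 19 mm behind it; z points along the fingers, y is the direction in which the jaws open and shut (so a half turn about z gives the same grasp; the last joint's range is limited). The gripper opens to 85 mm and grips with 20 to 120 N. Pads are 22 mm wide; open, the fingers measure 114 mm over their backs; the gripper's body (76 mm by 85 mm) begins 54 mm behind the grasp point. The pads swing forward as they close: fully open they stand 13 mm farther back than shut.
Start: joints at [-1.24, 0.521, -0.036, 1.599, 0.021, 1.021, -0.113], TCP at [0.244, 0.575, 0.231] pointing down, gripper open.
Joint ranges: [-2.91, 2.91], [-0.3, 2.13], [-1.5, 1.42], [0.17, 2.43], [-1.26, 4.41], [0.16, 1.93], [-2.52, 2.52]. Speed limits (rad/s): [1.89, 1.89, 2.39, 2.39, 3.01, 3.01, 3.01].

## Interface

Orientations are given as [roll, pitch, yaw] about the fixed x, y, z axes, in that order (R = Rz(yaw) Ry(pitch) Rx(roll)).
In Python, from workcell import bot gives the robot as it stands.
- The arm moves only by the tool apply_moves, never from a script. Its argument "commands" is a list of rows, each an object with "travel": the shift along the tool's x, y, z in m, a list of three; "twist": the turn, a rotation vector about the tool's x, y, z in degrees, a list of three; "claw": the finger opening in m, from 0 to 0.0854. A call has 1 to 10 rows; each row is the pose to reach, as a shift and turn from the pose commanded when the call began, along the tool's axes at that moment; what a row does not reach only later rows make up. A row lasts 1/10 s, in which the tool goes at most 50 mm and 8.59 degrees, less where a joint would pass 70% of its speed; a pose out of reach is approached as far as the arm can. A call with a gripper value outside its range is refused whole. The fingers move at their own pace and stop on an object; "force" is the grip in N (left out, the last holds). Time passes only in rows, so rows that repeat a pose let the fingers close. It gives the time, the measured TCP pose, the force and the opening at its end, in the units of the state.
- bot.observe(): the state, without advancing time (a new reading comes with each control period).
- bot.grab_frame(name): name is "side" or "top" or "wrist"; returns a dict with "frame" (420x560x3 uint8, blue, green, red), "fx", "fy", "cx", "cy" (pixels), "pose" (4x4, takes a point from camera to world coordinates); the wrist camera has in their place "tool_from_camera" (4x4, takes a point from camera to tool coordinates, whose origin is the TCP and whose axes are the flange's). Camera axes: x right, y up, looking along -z (the intrinsics and any distortion apply to the point x, -y, -z); pixel columns grow to the right and rows downward; lengths in m; the calibration is good to about 2 mm. A picture is of the moment at which its call begins: read the wrist's pose just before it. There is no depth.
- bot.job_done(): hands the job in, once; it reports no verdict.
The state is a dict: "clock": time; "qpos": joint angles; "qd": joint speeds; "joint_efforts": joint torques, N m; "position": TCP position; "tool_rot": TCP orientation; "force": force on the tool from outside, world axes, zero at the start; "moment": the same for the moment, N m; "grip_width": finger opening in m.
Only numpy, scipy, OpenCV 4.12 (cv2) and the standard library are available. Lean on these libraries where they do the work, as an engineer would, in place of code of your own. Each camera call takes 0.05 s, during which the arm holds its last target.

## Working session

There is one attempt and no reset: what is moved stays moved. The work goes in short steps, Python scripts to look and compute and a tool call to move; the robot and the scene stay as the last step left them, time stands still between calls to the robot, and variables do not carry over. Pictures are saved under pics/ and viewed, and the job is handed in when it is done.

Besides the shell and the picture viewer there is one more tool, called after "Emit:" by a JSON object that holds its "name" and its "arguments". apply_moves: Moves the arm, as the interface text tells. Its arguments: {"type":"object","properties":{"commands":{"type":"array"},"force":{"type":"number"}},"required":["commands"]}

```bash
ls; mkdir -p pics; cat > h.py <<'E'
import numpy as np, cv2
from workcell import bot
from scipy.spatial.transform import Rotation as R
def snap(n,fn):
    s=bot.observe(); f=bot.grab_frame(n); cv2.imwrite('pics/'+fn,f['frame']); 
    return s,f
E
python3 - <<'E'
from h import *
import pickle
print(bot.observe())
for n in ['side','top','wrist']:
    s,f=snap(n,n+'0.png'); pickle.dump((s,f),open(n+'0.pkl','wb'))
    print(n,{k:(np.round(v,4).tolist() if not np.isscalar(v) else v) for k,v in f.items() if k!='frame'})
E
```

```text
pics
{'clock': 0.0, 'qpos': array([-1.24019479,  0.52198367, -0.03631708,  1.60002678,  0.02120499,
        1.02110441, -0.11279255]), 'qd': array([-1.86256818e-03, -1.60273272e-03, -8.03225871e-04,  2.14775608e-05,
       -1.27879844e-03,  7.83586059e-05,  6.32066697e-04]), 'joint_efforts': array([ 2.63065354e-03, -9.27129507e+01,  1.98114239e+00, -3.69923794e+01,
        1.78472127e-02,  8.44855414e-03, -5.12540146e-05]), 'position': array([0.24375355, 0.57512834, 0.23073804]), 'tool_rot': array([-3.14045928e+00,  9.16318142e-05,  2.74078265e+00]), 'force': array([ 0.21366164, -0.07615496, -0.76780722]), 'moment': array([-0.00792655, -0.02365725,  0.02120083]), 'grip_width': 0.08557194652079739}
side {'fx': 491.7656376464163, 'fy': 491.7656376464163, 'cx': 278.41879259887526, 'cy': 200.2982315388883, 'pose': [[0.9106, 0.2984, -0.286, 0.1241], [-0.4133, 0.6478, -0.64, -0.8373], [-0.0057, 0.701, 0.7132, 1.0806], [0.0, 0.0, 0.0, 1.0]]}
top {'fx': 491.8726312157696, 'fy': 491.8726312157696, 'cx': 278.24553391347933, 'cy': 216.92470227542765, 'pose': [[0.0088, 0.982, -0.1885, 0.2755], [-0.9997, 0.0125, 0.0186, 0.0378], [0.0206, 0.1883, 0.9819, 1.3965], [0.0, 0.0, 0.0, 1.0]]}
wrist {'fx': 346.9644267007789, 'fy': 346.9644267007789, 'cx': 280.44646020034355, 'cy': 206.67396144895704, 'tool_from_camera': [[-0.0007, 0.963, 0.2696, 0.0676], [1.0, 0.0008, -0.0003, 0.0009], [-0.0005, 0.2696, -0.963, -0.1438], [0.0, 0.0, 0.0, 1.0]]}
```

View pics/side0.png

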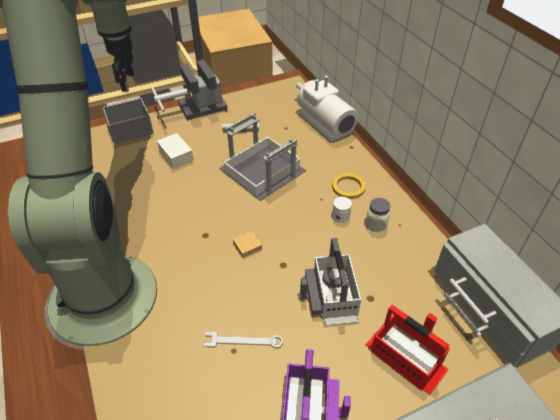

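View pics/top0.png

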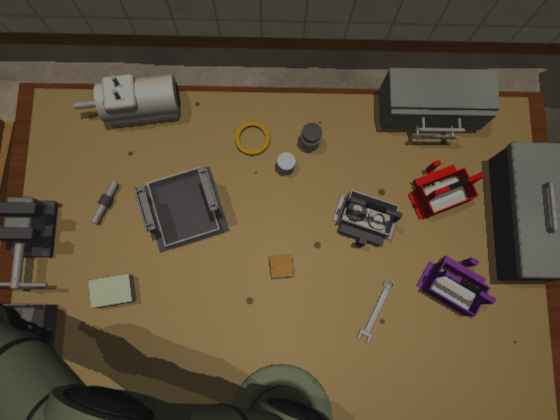

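View pics/wrist0.png

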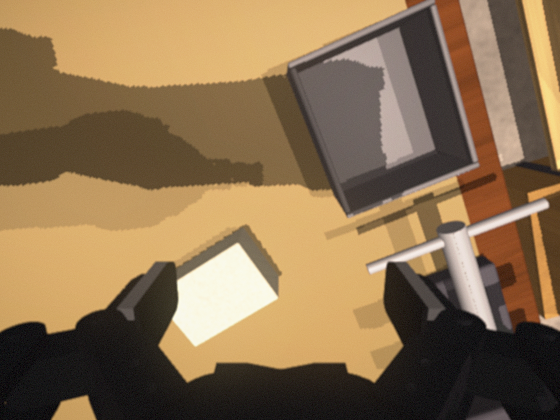

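Candidates: the steel basket at top (367,217), the red look-alike at (443,190) and the purple one at (456,287). Only the steel one is uncoloured and loaded, so I choose it. Next I check it in a close crop.

```bash
python3 - <<'E'
import cv2, numpy as np
a=cv2.imread('pics/top0.png'); s=cv2.imread('pics/side0.png')
c=cv2.resize(a[175:265,315:415],(444,400),interpolation=cv2.INTER_CUBIC)
d=cv2.resize(s[230:330,290:370],(320,400),interpolation=cv2.INTER_CUBIC)
cv2.imwrite('pics/crop_b.png',np.hstack([c,d]))
c=cv2.resize(a[155:255,130:230],(400,400),interpolation=cv2.INTER_CUBIC)
d=cv2.resize(s[105:205,210:310],(400,400),interpolation=cv2.INTER_CUBIC)
cv2.imwrite('pics/crop_s.png',np.hstack([c,d]))
E
```

```text
(no output)
```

View pics/crop_b.png

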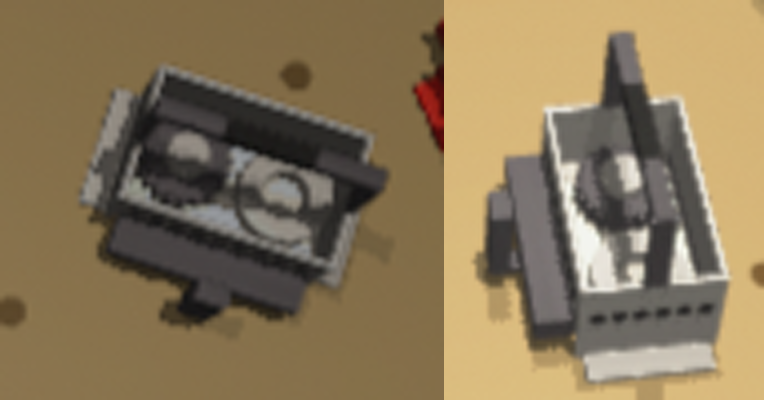

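View pics/crop_s.png

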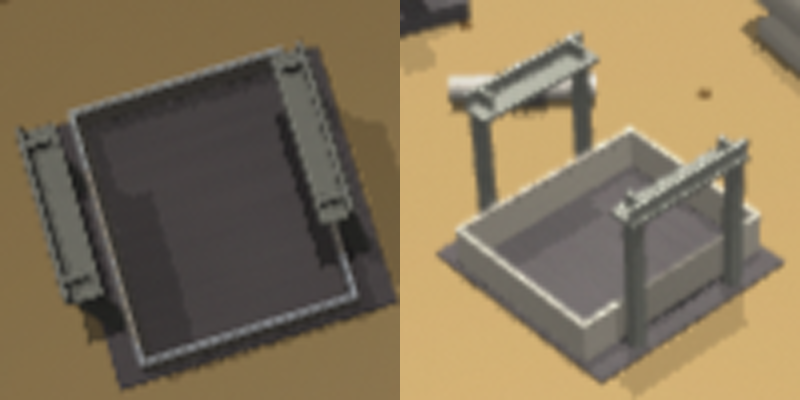

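```bash
cat >> h.py <<'E'
import pickle
def campose(s,f):
    if 'pose' in f: return np.array(f['pose'])
    T=np.eye(4); T[:3,:3]=R.from_euler('xyz',s['tool_rot']).as_matrix(); T[:3,3]=s['position']
    return T@np.array(f['tool_from_camera'])
def ray(s,f,u,v):
    P=campose(s,f); d=np.array([(u-f['cx'])/f['fx'],-(v-f['cy'])/f['fy'],-1.]); return P[:3,3],P[:3,:3]@d
def onz(s,f,u,v,z):
    o,d=ray(s,f,u,v); return o+d*(z-o[2])/d[2]
def proj(s,f,p):
    P=campose(s,f); q=P[:3,:3].T@(np.array(p)-P[:3,3]); return np.array([f['cx']-f['fx']*q[0]/q[2],f['cy']+f['fy']*q[1]/q[2]])
E
python3 - <<'E'
from h import *
print([k for k in pickle.load(open('top0.pkl','rb'))[1]])
s,f=pickle.load(open('top0.pkl','rb'))
o=(315,175);k=4.44
for n,(u,v) in {'TL':(163,68),'TR':(372,133),'BR':(330,268),'BL':(116,208)}.items(): print(n,onz(s,f,o[0]+u/k,o[1]+v/k,.075).round(4))
print('stand')
o=(130,155);k=4
for n,(u,v) in {'plTL':(0,0),'bBL':(122,388),'bBR':(398,300),'bTR':(318,48)}.items(): print(n,onz(s,f,o[0]+u/k,o[1]+v/k,.0).round(4))
for n,(u,v) in {'tTL':(72,113),'tBL':(142,365),'tBR':(354,297),'tTR':(280,48)}.items(): print(n,onz(s,f,o[0]+u/k,o[1]+v/k,.042).round(4))
for n,(u,v) in {'LTL':(22,130),'LTR':(52,125),'LBL':(70,302),'LBR':(100,295),'RTL':(272,55),'RTR':(304,45),'RBL':(320,220),'RBR':(350,210)}.items(): print(n,onz(s,f,o[0]+u/k,o[1]+v/k,.149).round(4))
E
```

```text
['frame', 'fx', 'fy', 'cx', 'cy', 'pose']
TL [ 0.6069 -0.1904  0.075 ]
TR [ 0.5671 -0.3201  0.075 ]
BR [ 0.4818 -0.291   0.075 ]
BL [ 0.5177 -0.1596  0.075 ]
stand
plTL [0.7236 0.4494 0.    ]
bBL [0.438  0.3447 0.    ]
bBR [0.5036 0.1509 0.    ]
bTR [0.6905 0.2148 0.    ]
tTL [0.6277 0.3811 0.042 ]
tBL [0.4492 0.3226 0.042 ]
tBR [0.4985 0.1782 0.042 ]
tTR [0.6776 0.2365 0.042 ]
LTL [0.5881 0.3856 0.149 ]
LTR [0.5917 0.3664 0.149 ]
LBL [0.4754 0.348  0.149 ]
LBR [0.4802 0.3291 0.149 ]
RTL [0.641  0.2258 0.149 ]
RTR [0.6481 0.2051 0.149 ]
RBL [0.5309 0.1906 0.149 ]
RBR [0.5378 0.1714 0.149 ]
```

Both views confirm the steel basket: bearing and gear inside, dark latch on the robot side, top px (361,243). Rough positions are basket (0.543,-0.240) with yaw about -18°, and stand (0.562,0.279) with yaw about +18.5°. Next I look at the stand from above on the way.

```bash
cat >> h.py <<'E'
def go(p,yaw_deg,frm=None):
    "travel/twist from the current (or given (p,yaw)) pose to tool-down pose"
    s=bot.observe()
    if frm is None: p0=s['position'];R0=R.from_euler('xyz',s['tool_rot'])
    else: p0=np.array(frm[0]);R0=R.from_euler('xyz',[np.pi,0,np.radians(frm[1])])
    R1=R.from_euler('xyz',[np.pi,0,np.radians(yaw_deg)])
    tr=R0.inv().apply(np.array(p)-p0); tw=(R0.inv()*R1).as_rotvec(degrees=True)
    print('travel',tr.round(4).tolist(),'twist',tw.round(2).tolist(),'dist',np.linalg.norm(tr).round(3))
def st():
    s=bot.observe(); print('t',round(s['clock'],2),'p',s['position'].round(4),'rot',np.degrees(s['tool_rot']).round(2),'F',s['force'].round(2),'M',s['moment'].round(3),'w',round(s['grip_width'],4),'q',s['qpos'].round(2)); return s
E
python3 -c "
from h import *
go([.547,.327,.44],108.5)"
```

```text
travel [-0.376, -0.1104, -0.209] twist [-0.04, 0.02, 48.53] dist 0.444
```

Emit:
{"name": "apply_moves", "arguments": {"commands": [{"travel": [-0.04, -0.01, -0.04], "twist": [0, 0, 8], "claw": 0.06}, {"travel": [-0.376, -0.11, -0.209], "twist": [0, 0, 48.5], "claw": 0.06}, {"travel": [-0.376, -0.11, -0.209], "twist": [0, 0, 48.5], "claw": 0.06}, {"travel": [-0.376, -0.11, -0.209], "twist": [0, 0, 48.5], "claw": 0.06}, {"travel": [-0.376, -0.11, -0.209], "twist": [0, 0, 48.5], "claw": 0.06}, {"travel": [-0.376, -0.11, -0.209], "twist": [0, 0, 48.5], "claw": 0.06}, {"travel": [-0.376, -0.11, -0.209], "twist": [0, 0, 48.5], "claw": 0.06}, {"travel": [-0.376, -0.11, -0.209], "twist": [0, 0, 48.5], "claw": 0.06}, {"travel": [-0.376, -0.11, -0.209], "twist": [0, 0, 48.5], "claw": 0.06}, {"travel": [-0.376, -0.11, -0.209], "twist": [0, 0, 48.5], "claw": 0.06}]}}

```text
clock: 1.15
position: [0.5515, 0.3226, 0.4425]
tool_rot: [3.138, 0.002, 1.887]
force: [0.1, 1.1, 0.4]
grip_width: 0.0596
```

```bash
python3 -c "
from h import *
snap('wrist','x.png'); snap('wrist','x.png'); st()
r=snap('wrist','ws1.png'); pickle.dump(r,open('ws1.pkl','wb')); st()"
```

```text
t 1.25 p [0.5477 0.3268 0.4401] rot [-179.99    0.    108.44] F [-0.18  1.72 -1.17] M [ 0.028  0.029 -0.004] w 0.0602 q [-0.8   0.43  0.28  1.25 -0.11  1.48 -0.22]
t 1.3 p [0.5468 0.3278 0.4397] rot [-1.7994e+02 -1.0000e-02  1.0854e+02] F [-0.46  0.53 -0.5 ] M [-0.068  0.019 -0.039] w 0.0597 q [-0.8   0.43  0.28  1.25 -0.11  1.48 -0.22]
```

View pics/ws1.png

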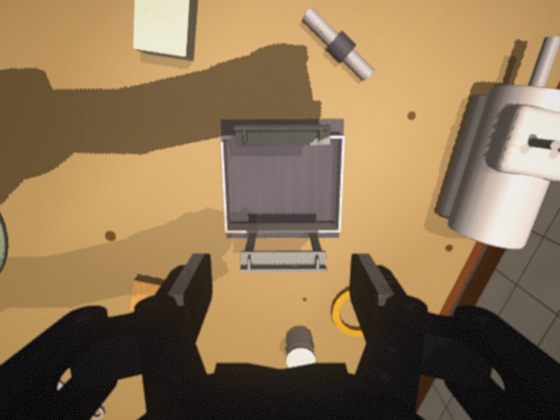

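The stand is centred in the view: tin at (283,185), ledges at (283,134) and (284,261), square to the image, so yaw about 18.5° holds. I zoom in for the ledge corners.

```bash
python3 -c "
import cv2
a=cv2.imread('pics/ws1.png')[110:280,210:360]
cv2.imwrite('pics/ws1z.png',cv2.resize(a,None,fx=3.5,fy=3.5,interpolation=cv2.INTER_CUBIC))"
```

```text
(no output)
```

View pics/ws1z.png

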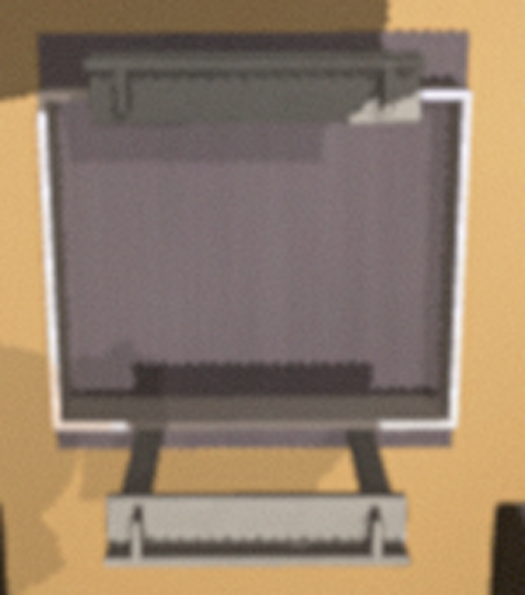

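```bash
python3 -c "
from h import *
s,f=pickle.load(open('ws1.pkl','rb')); print(s['position'],s['tool_rot'])
def g(u,v,z): return onz(s,f,210+(u+.5)/3.5-.5,110+(v+.5)/3.5-.5,z)[:2]
def rep(n,P):
    a,b,c,d=P; y=(a+b-c-d); print(n,'c',np.mean(P,0).round(4),'xdir',[np.degrees(np.arctan2(*(q-p)[::-1])).round(2) for p,q in((a,b),(c,d))],'len',[np.linalg.norm(q-p).round(4) for p,q in((a,b),(c,d),(a,c),(b,d))],'diag-y',np.degrees(np.arctan2(y[1],y[0])).round(2))
rep('tin',[g(40,97,.042),g(470,92,.042),g(55,428,.042),g(455,428,.042)])
rep('inner',[g(90,122,.135),g(420,122,.135),g(107,495,.135),g(403,495,.135)])
rep('outer',[g(85,56,.149),g(423,56,.149),g(105,563,.149),g(410,563,.149)])
"
```

```text
[0.54765947 0.32678014 0.44005687] [-3.14136931e+00  8.24029293e-05  1.89260849e+00]
tin c [0.5672 0.2817] xdir [np.float64(19.05), np.float64(18.4)] len [np.float64(0.1886), np.float64(0.1892), np.float64(0.1539), np.float64(0.1561)] diag-y 108.51
inner c [0.5664 0.2826] xdir [np.float64(18.4), np.float64(18.4)] len [np.float64(0.1206), np.float64(0.1178), np.float64(0.1468), np.float64(0.1468)] diag-y 108.49
outer c [0.5664 0.2833] xdir [np.float64(18.4), np.float64(18.4)] len [np.float64(0.118), np.float64(0.1196), np.float64(0.1937), np.float64(0.1937)] diag-y 108.88
```

```bash
python3 -c "
from h import *
go([.558,-.192,.40],72.5,([.547,.327,.44],108.5))"
```

```text
travel [-0.4957, -0.1542, 0.04] twist [-0.0, -0.0, 36.0] dist 0.521
```

Emit:
{"name": "apply_moves", "arguments": {"commands": [{"travel": [-0.04, -0.012, 0.003], "twist": [0, 0, 3], "claw": 0.06}, {"travel": [-0.496, -0.154, 0.04], "twist": [0, 0, 36], "claw": 0.06}, {"travel": [-0.496, -0.154, 0.04], "twist": [0, 0, 36], "claw": 0.06}, {"travel": [-0.496, -0.154, 0.04], "twist": [0, 0, 36], "claw": 0.06}, {"travel": [-0.496, -0.154, 0.04], "twist": [0, 0, 36], "claw": 0.06}, {"travel": [-0.496, -0.154, 0.04], "twist": [0, 0, 36], "claw": 0.06}, {"travel": [-0.496, -0.154, 0.04], "twist": [0, 0, 36], "claw": 0.06}, {"travel": [-0.496, -0.154, 0.04], "twist": [0, 0, 36], "claw": 0.06}, {"travel": [-0.496, -0.154, 0.04], "twist": [0, 0, 36], "claw": 0.06}, {"travel": [-0.496, -0.154, 0.04], "twist": [0, 0, 36], "claw": 0.06}]}}

```text
clock: 2.3
position: [0.5579, -0.163, 0.402]
tool_rot: [-3.141, -0.001, 1.269]
force: [2.1, 1.1, -0.7]
grip_width: 0.0597
```

```bash
python3 -c "
from h import *
st()
go([.558,-.192,.40],72.5)"
```

```text
t 2.3 p [ 0.5579 -0.163   0.402 ] rot [-1.7996e+02 -4.0000e-02  7.2680e+01] F [ 2.08  1.08 -0.68] M [ 0.054 -0.095  0.002] w 0.0597 q [-0.21  0.36  0.56  1.49 -0.19  1.35  0.06]
travel [-0.0276, 0.0087, 0.002] twist [-0.04, -0.04, 0.18] dist 0.029
```

```bash
python3 -c "
from h import *
snap('wrist','x.png'); snap('wrist','x.png'); st()
r=snap('wrist','wb1.png'); pickle.dump(r,open('wb1.pkl','wb')); st()
a=r[1]['frame'][90:310,160:400]
cv2.imwrite('pics/wb1z.png',cv2.resize(a,None,fx=2.7,fy=2.7,interpolation=cv2.INTER_CUBIC))"
```

```text
t 2.4 p [ 0.5566 -0.1682  0.4017] rot [-1.7995e+02  1.3000e-01  7.2170e+01] F [-0.63  0.9   1.27] M [0.013 0.019 0.002] w 0.06 q [-0.21  0.36  0.57  1.49 -0.19  1.35  0.06]
t 2.45 p [ 0.5573 -0.1648  0.4018] rot [-1.7993e+02  4.0000e-02  7.2340e+01] F [ 0.5   0.58 -1.14] M [ 0.084 -0.     0.01 ] w 0.0601 q [-0.21  0.36  0.56  1.49 -0.19  1.35  0.06]
```

View pics/wb1.png

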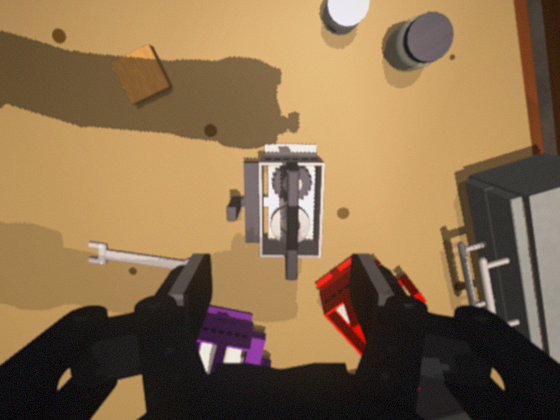

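View pics/wb1z.png

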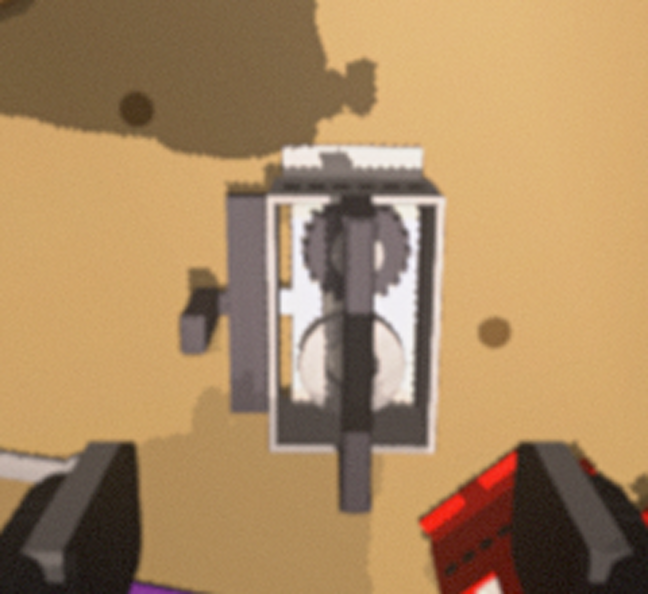

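```bash
python3 -c "
from h import *
s,f=pickle.load(open('wb1.pkl','rb'))
P=[]
import time
for i in range(1): P.append(bot.observe()['position'])
print(P)
s['position']=np.array([.557,-.1665,.4018]); s['tool_rot']=np.array([np.pi,0,np.radians(72.35)])
def g(u,v,z): return onz(s,f,160+(u+.5)/2.7-.5,90+(v+.5)/2.7-.5,z)[:2]
a,b,c,d=[g(268,196,.075),g(444,197,.075),g(270,451,.075),g(435,451,.075)]
print('rim c',np.mean([a,b,c,d],0),[np.linalg.norm(x) for x in(b-a,d-c,a-c,b-d)],[np.degrees(np.arctan2(x[1],x[0])) for x in(b-a,d-c,a-c,b-d)])
h0,h1=g(358,196,.145),g(355,511,.145)
print('handle',(h0+h1)/2,np.linalg.norm(h0-h1),np.degrees(np.arctan2(*(h0-h1)[::-1])))
h0,h1=g(358,312,.145),g(356,434,.145)
print('sleeve',(h0+h1)/2,np.linalg.norm(h0-h1))
L=g(194,336,.078); print('grip top',L)
c0=np.mean([a,b,c,d],0); r=np.radians(-17.6); x=np.array([np.cos(r),np.sin(r)]); y=np.array([-x[1],x[0]])
print('grip in basket',(L-c0)@x,(L-c0)@y)
"
```

```text
[array([ 0.55734733, -0.1647647 ,  0.40176792])]
rim c [ 0.55062096 -0.23724331] [np.float64(0.08864716716758374), np.float64(0.08967624728340258), np.float64(0.13893937356508318), np.float64(0.13842811524778076)] [np.float64(-18.015465384248635), np.float64(-17.68845949968434), np.float64(71.80310280750183), np.float64(72.2277683426229)]
handle [ 0.55125365 -0.23177847] 0.14887134988026035 72.29217967234985
sleeve [ 0.54964415 -0.23782645] 0.05823212509230809
grip top [ 0.47003523 -0.21484144]
grip in basket -0.08358721370838723 -0.003013444926850854
```

The steel basket sits at rim corners (259,162)–(324,257) with its dark handle at px x≈292. It measures (0.5505,-0.237), yaw -17.9°, rim 89 x 139 mm and grip at (-83.6,-3) mm, all consistent with the description. I now move above the handle.

```bash
python3 -c "
from h import *
go([.5505,-.2372,.25],72.1,([.557,-.1665,.4018],72.35))"
```

```text
travel [-0.0693, 0.0152, 0.1518] twist [-0.0, -0.0, 0.25] dist 0.168
```

Emit:
{"name": "apply_moves", "arguments": {"commands": [{"travel": [-0.03, 0.006, 0.03], "twist": [0, 0, 0.2], "claw": 0.06}, {"travel": [-0.0693, 0.0152, 0.07], "twist": [0, 0, 0.2], "claw": 0.06}, {"travel": [-0.0693, 0.0152, 0.115], "twist": [0, 0, 0.2], "claw": 0.06}, {"travel": [-0.0693, 0.0152, 0.152], "twist": [0, 0, 0.2], "claw": 0.06}, {"travel": [-0.0693, 0.0152, 0.152], "twist": [0, 0, 0.2], "claw": 0.06}, {"travel": [-0.0693, 0.0152, 0.152], "twist": [0, 0, 0.2], "claw": 0.06}]}}

```text
clock: 3.05
position: [0.5525, -0.2321, 0.2514]
tool_rot: [-3.141, -0.0, 1.264]
force: [0.4, -0.2, 1.3]
grip_width: 0.0598
```

```bash
python3 -c "
from h import *
for i in range(2): st(); r=snap('wrist','wb2.png')
st()"
```

```text
t 3.05 p [ 0.5525 -0.2321  0.2514] rot [-1.7998e+02 -2.0000e-02  7.2450e+01] F [ 0.38 -0.17  1.34] M [-0.005  0.008 -0.022] w 0.0598 q [-0.06  0.51  0.52  1.67 -0.29  1.04  0.25]
t 3.1 p [ 0.5529 -0.2326  0.2524] rot [ 1.799e+02 -2.000e-02  7.243e+01] F [ 0.7  -0.71  0.68] M [-0.057  0.001  0.05 ] w 0.0597 q [-0.06  0.51  0.53  1.67 -0.29  1.04  0.25]
t 3.15 p [ 0.553  -0.2329  0.2527] rot [ 1.7985e+02 -2.0000e-02  7.2420e+01] F [ 0.17 -0.55  1.43] M [ 0.036  0.014 -0.021] w 0.0602 q [-0.06  0.51  0.53  1.67 -0.29  1.04  0.25]
```

View pics/wb2.png

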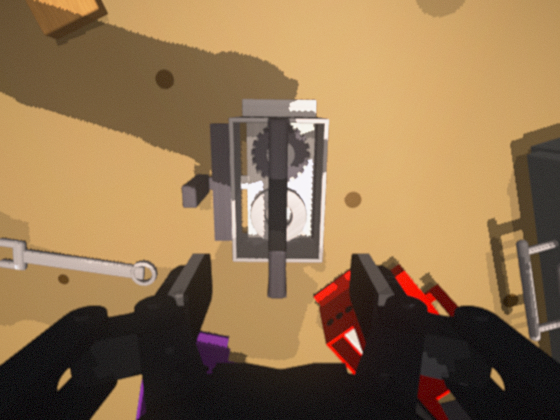

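```bash
python3 -c "
from h import *
s,f=snap('wrist','wb3.png')
P=[s['position']]
s['position']=np.array([.5529,-.2327,.2524]); s['tool_rot']=np.array([np.pi,0,np.radians(72.43)])
h0,h1=onz(s,f,279.5,118,.145)[:2],onz(s,f,276.5,297.5,.145)[:2]
print('handle',(h0+h1)/2,np.linalg.norm(h0-h1),np.degrees(np.arctan2(*(h0-h1)[::-1])))
c=np.mean([onz(s,f,u,v,.075)[:2] for u,v in((230.5,119),(328,119.5),(234.5,261),(323,261))],0);print('rim',c)
go([.5508,-.2375,.119],72.2,([.5529,-.2327,.2524],72.43))
st()"
```

```text
handle [ 0.54959982 -0.23904227] 0.14110283083533443 71.3604130249624
rim [ 0.54975097 -0.24036472]
travel [-0.0052, -0.0006, 0.1334] twist [-0.0, -0.0, 0.23] dist 0.134
t 3.2 p [ 0.5529 -0.2331  0.2527] rot [ 1.7983e+02 -2.0000e-02  7.2400e+01] F [ 0.08 -0.54  0.14] M [-0.012  0.038  0.012] w 0.06 q [-0.06  0.51  0.53  1.67 -0.29  1.04  0.25]
```

Emit:
{"name": "apply_moves", "arguments": {"commands": [{"travel": [-0.007, -0.001, 0.04], "twist": [0, 0, 0.3], "claw": 0.06}, {"travel": [-0.007, -0.001, 0.08], "twist": [0, 0, 0.3], "claw": 0.06}, {"travel": [-0.007, -0.001, 0.11], "twist": [0, 0, 0.3], "claw": 0.06}, {"travel": [-0.007, -0.001, 0.128], "twist": [0, 0, 0.3], "claw": 0.06}, {"travel": [-0.007, -0.001, 0.133], "twist": [0, 0, 0.3], "claw": 0.06}, {"travel": [-0.007, -0.001, 0.133], "twist": [0, 0, 0.3], "claw": 0.06}]}}

```text
clock: 3.8
position: [0.5494, -0.2399, 0.1184]
tool_rot: [3.141, -0.0, 1.258]
force: [-0.0, -0.1, 0.7]
grip_width: 0.0601
```

```bash
python3 -c "
from h import *
st();r=snap('wrist','wb4.png');r=snap('side','sb4.png')
cv2.imwrite('pics/b4.png',np.hstack([cv2.resize(r[1]['frame'][190:340,270:390],(480,600)),])); st()"
```

```text
t 3.8 p [ 0.5494 -0.2399  0.1184] rot [ 1.7995e+02 -1.0000e-02  7.2050e+01] F [-0.05 -0.06  0.67] M [-0.029 -0.001  0.005] w 0.0601 q [ 0.02  0.67  0.44  1.78 -0.39  0.78  0.34]
t 3.9 p [ 0.5497 -0.2401  0.1192] rot [179.87  -0.    72.04] F [ 0.01  0.99 -0.06] M [ 0.014  0.008 -0.041] w 0.0599 q [ 0.02  0.67  0.44  1.78 -0.39  0.78  0.34]
```

View pics/wb4.png

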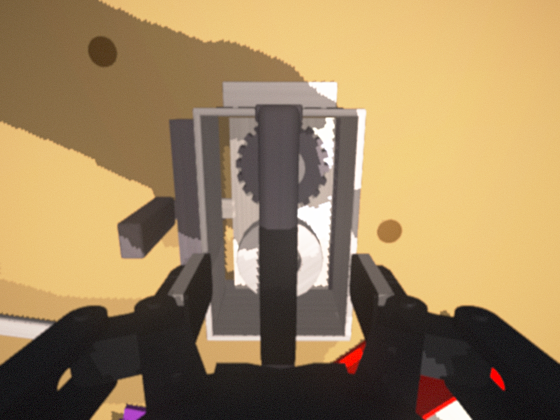

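View pics/b4.png

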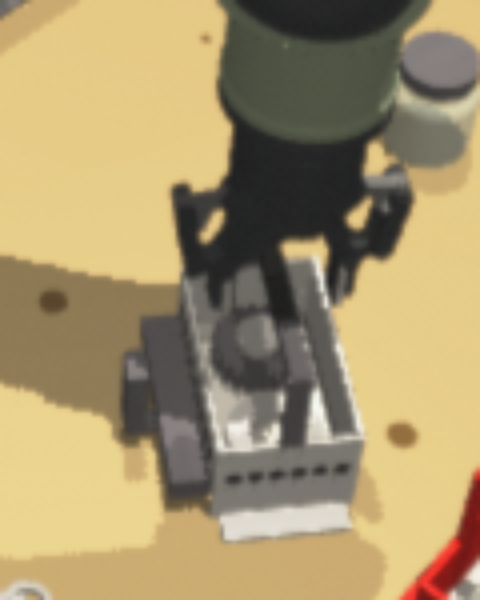

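The bar (px x≈278) sits midway between the jaws (about 207 and 352), so I close on it.

Emit:
{"name": "apply_moves", "arguments": {"commands": [{"travel": [0, 0, 0], "twist": [0, 0, 0], "claw": 0.03}, {"travel": [0, 0, 0], "twist": [0, 0, 0], "claw": 0.0}, {"travel": [0, 0, 0], "twist": [0, 0, 0], "claw": 0.0}, {"travel": [0, 0, 0], "twist": [0, 0, 0], "claw": 0.0}, {"travel": [0, 0, 0], "twist": [0, 0, 0], "claw": 0.0}], "force": 80}}

```text
clock: 4.4
position: [0.5486, -0.2397, 0.1181]
tool_rot: [-3.141, -0.0, 1.257]
force: [-4.3, 2.7, 9.7]
grip_width: 0.0127
```

```bash
python3 -c "
from h import *
st()"
```

```text
t 4.4 p [ 0.5486 -0.2397  0.1181] rot [-1.7998e+02 -2.0000e-02  7.2020e+01] F [-4.34  2.74  9.67] M [ 0.468  0.874 -0.14 ] w 0.0127 q [ 0.02  0.67  0.44  1.78 -0.39  0.78  0.34]
```

Emit:
{"name": "apply_moves", "arguments": {"commands": [{"travel": [0, 0, -0.005], "twist": [0, 0, 0], "claw": 0}, {"travel": [0, 0, -0.015], "twist": [0, 0, 0], "claw": 0}, {"travel": [0, 0, -0.03], "twist": [0, 0, 0], "claw": 0}, {"travel": [0, 0, -0.055], "twist": [0, 0, 0], "claw": 0}, {"travel": [0, 0, -0.085], "twist": [0, 0, 0], "claw": 0}, {"travel": [0, 0, -0.115], "twist": [0, 0, 0], "claw": 0}, {"travel": [0, 0, -0.145], "twist": [0, 0, 0], "claw": 0}, {"travel": [0, 0, -0.175], "twist": [0, 0, 0], "claw": 0}, {"travel": [0, 0, -0.2], "twist": [0, 0, 0], "claw": 0}, {"travel": [0, 0, -0.212], "twist": [0, 0, 0], "claw": 0}]}}

```text
clock: 5.4
position: [0.5489, -0.2403, 0.3326]
tool_rot: [3.138, -0.0, 1.257]
force: [0.1, 0.1, -9.5]
grip_width: 0.0126
```

```bash
python3 -c "
from h import *
st();r=snap('wrist','wb5.png');r=snap('side','sb5.png')
st()
go([.555,.02,.33],90.2,([.5493,-.2397,.330],72.05))
go([.5665,.2825,.335],108.5,([.5493,-.2397,.330],72.05))
"
```

```text
t 5.4 p [ 0.5489 -0.2403  0.3326] rot [ 1.7982e+02 -1.0000e-02  7.2010e+01] F [ 0.11  0.07 -9.46] M [-0.125 -0.175 -0.015] w 0.0126 q [-0.07  0.44  0.56  1.56 -0.25  1.21  0.22]
t 5.5 p [ 0.549  -0.2401  0.3312] rot [ 1.7986e+02 -1.0000e-02  7.2030e+01] F [ 0.17  0.3  -9.8 ] M [-0.006 -0.141  0.008] w 0.0123 q [-0.07  0.44  0.56  1.57 -0.25  1.21  0.22]
travel [0.2488, -0.0746, -0.0] twist [0.0, 0.0, -18.15] dist 0.26
travel [0.5021, -0.1446, -0.005] twist [0.0, 0.0, -36.45] dist 0.523
```

View pics/wb5.png

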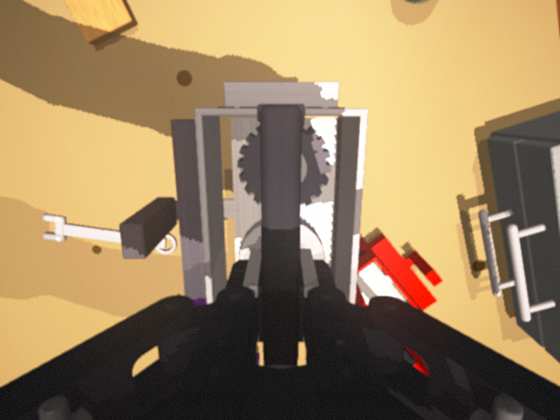

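View pics/sb5.png

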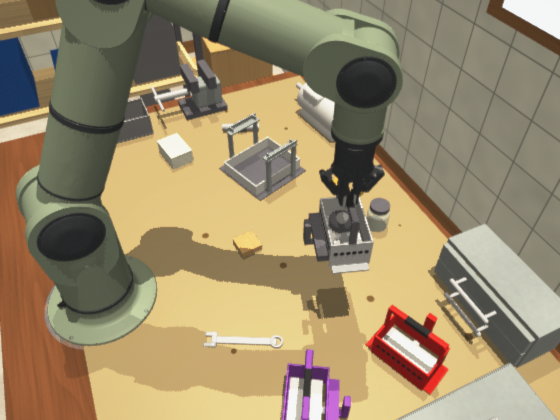

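The basket is lifted level and unmoved in the grip: rim (196–367, 110), floor shut, weight about 9.6 N. I carry it across.

Emit:
{"name": "apply_moves", "arguments": {"commands": [{"travel": [0.01, -0.003, 0], "twist": [0, 0, -1], "claw": 0}, {"travel": [0.03, -0.009, 0], "twist": [0, 0, -2.5], "claw": 0}, {"travel": [0.06, -0.018, 0], "twist": [0, 0, -4.5], "claw": 0}, {"travel": [0.095, -0.028, 0], "twist": [0, 0, -7], "claw": 0}, {"travel": [0.13, -0.039, 0], "twist": [0, 0, -9.5], "claw": 0}, {"travel": [0.165, -0.049, 0], "twist": [0, 0, -12], "claw": 0}, {"travel": [0.2, -0.058, 0], "twist": [0, 0, -14.5], "claw": 0}, {"travel": [0.235, -0.068, -0.001], "twist": [0, 0, -17], "claw": 0}, {"travel": [0.27, -0.078, -0.002], "twist": [0, 0, -19.6], "claw": 0}, {"travel": [0.305, -0.088, -0.003], "twist": [0, 0, -22.2], "claw": 0}]}}

```text
clock: 6.5
position: [0.558, 0.0796, 0.3311]
tool_rot: [-3.139, 0.0, 1.648]
force: [1.3, -1.1, -9.0]
grip_width: 0.0126
```

```bash
python3 -c "
from h import *
s=st()
Rm=R.from_euler('xyz',[np.pi,0,np.radians(72.05)])
p=np.array([.5491,-.2400,.331])+Rm.apply([.305,-.088,-.003]);print(p)
go([.5665,.2825,.335],108.5,(p,72.05+22.2))
"
```

```text
t 6.5 p [0.558  0.0796 0.3311] rot [-1.7987e+02  2.0000e-02  9.4420e+01] F [ 1.31 -1.12 -8.98] M [ 0.042 -0.222  0.039] w 0.0126 q [-0.54  0.35  0.4   1.65 -0.15  1.17 -0.03]
[0.55938034 0.07727483 0.334     ]
travel [0.2041, 0.0223, -0.001] twist [0.0, 0.0, -14.25] dist 0.205
```

Emit:
{"name": "apply_moves", "arguments": {"commands": [{"travel": [0.035, 0.004, 0], "twist": [0, 0, -2.5], "claw": 0}, {"travel": [0.07, 0.008, 0], "twist": [0, 0, -5], "claw": 0}, {"travel": [0.105, 0.012, 0], "twist": [0, 0, -7.5], "claw": 0}, {"travel": [0.14, 0.016, 0], "twist": [0, 0, -10], "claw": 0}, {"travel": [0.17, 0.019, 0], "twist": [0, 0, -12], "claw": 0}, {"travel": [0.19, 0.021, 0], "twist": [0, 0, -13.3], "claw": 0}, {"travel": [0.204, 0.022, 0], "twist": [0, 0, -14.2], "claw": 0}, {"travel": [0.204, 0.022, 0], "twist": [0, 0, -14.2], "claw": 0}, {"travel": [0.204, 0.022, 0], "twist": [0, 0, -14.2], "claw": 0}]}}

```text
clock: 7.4
position: [0.566, 0.2816, 0.3321]
tool_rot: [-3.141, 0.001, 1.892]
force: [0.1, -0.7, -10.1]
grip_width: 0.0125
```

```bash
python3 -c "
from h import *
st();r=snap('wrist','w6.png');pickle.dump(r,open('w6.pkl','wb'));st();r=snap('side','s6.png');pickle.dump(r,open('s6.pkl','wb'));
st();t=snap('top','t6.png');pickle.dump(t,open('t6.pkl','wb'))
st()
cv2.imwrite('pics/s6z.png',cv2.resize(r[1]['frame'][70:220,190:330],(560,600),interpolation=cv2.INTER_CUBIC))
cv2.imwrite('pics/t6z.png',cv2.resize(t[1]['frame'][145:265,110:250],(700,600),interpolation=cv2.INTER_CUBIC))
"
```

```text
t 7.4 p [0.566  0.2816 0.3321] rot [-1.7995e+02  5.0000e-02  1.0838e+02] F [  0.08  -0.75 -10.11] M [ 0.167 -0.004 -0.019] w 0.0125 q [-0.75  0.47  0.29  1.46 -0.14  1.24 -0.12]
t 7.45 p [0.5662 0.2812 0.3323] rot [-1.7997e+02  5.0000e-02  1.0834e+02] F [ 0.51 -1.16 -9.25] M [-0.117 -0.076  0.028] w 0.0128 q [-0.75  0.47  0.29  1.46 -0.14  1.24 -0.12]
t 7.5 p [0.5663 0.2811 0.3325] rot [-1.7999e+02  4.0000e-02  1.0833e+02] F [ 0.33 -0.55 -8.55] M [0.064 0.008 0.003] w 0.0125 q [-0.75  0.47  0.29  1.46 -0.14  1.24 -0.12]
t 7.55 p [0.5663 0.2813 0.3326] rot [-1.8000e+02  2.0000e-02  1.0834e+02] F [-0.92  0.52 -8.93] M [ 0.065 -0.019 -0.065] w 0.0125 q [-0.75  0.47  0.29  1.46 -0.14  1.24 -0.12]
```

View pics/w6.png

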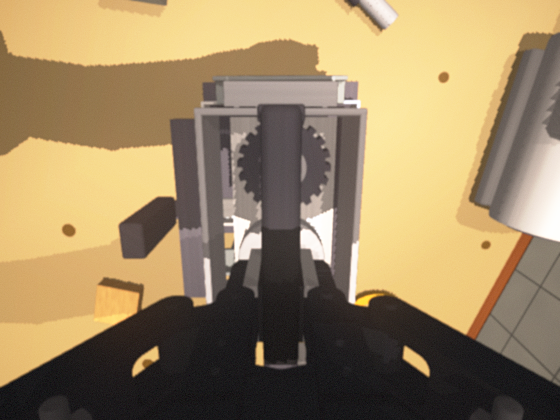

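View pics/s6z.png

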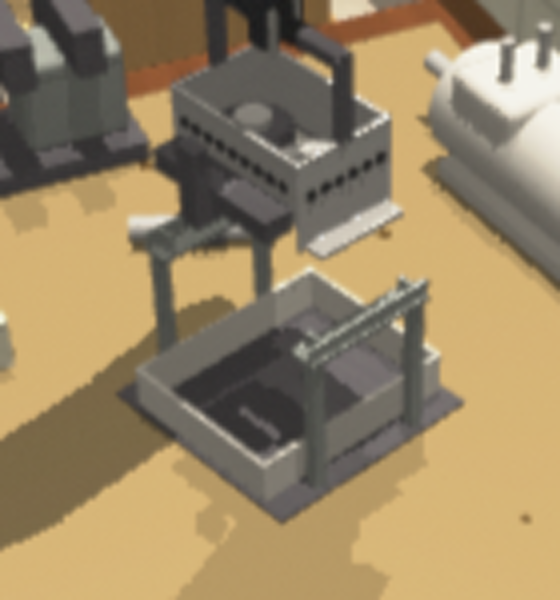

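View pics/t6z.png

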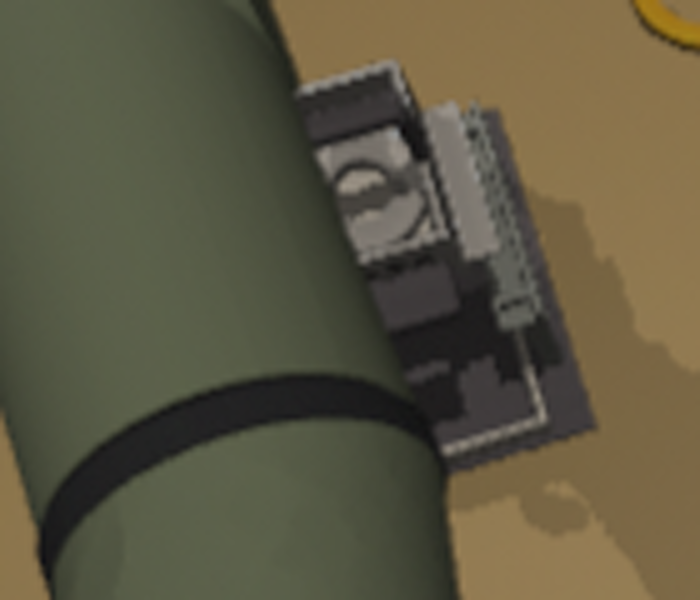

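```bash
python3 -c "
import cv2
a=cv2.imread('pics/w6.png')[65:135,180:380]
cv2.imwrite('pics/w6z.png',cv2.resize(a,None,fx=4,fy=4,interpolation=cv2.INTER_CUBIC))"
```

```text
(no output)
```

View pics/w6z.png

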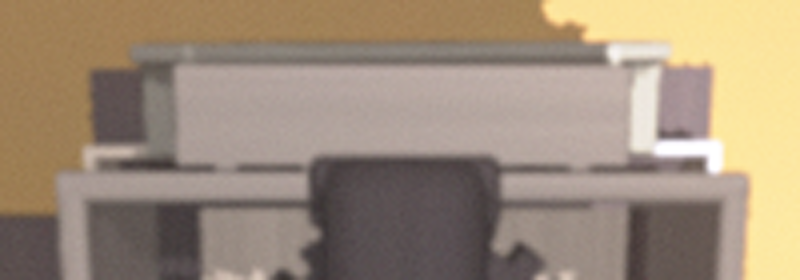

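```bash
python3 -c "
from h import *
s,f=pickle.load(open('w6.pkl','rb'))
p=np.array([.5663,.2812,.3324]); yaw=108.34
s['position']=p; s['tool_rot']=np.array([np.pi,0,np.radians(yaw)])
x=np.array([np.cos(np.radians(18.5)),np.sin(np.radians(18.5))]); y=np.array([-x[1],x[0]])
def g(u,v,z,half,n):
    q=onz(s,f,180+(u+.5)/4-.5,65+(v+.5)/4-.5,z)[:2]-p[:2]; return np.array([q@x,q@y-half])*1000
for n,a,b,z,h in [('foot',(178,66),(628,66),.2193,.088),('rim',(58,174),(748,174),.2883,.070),('lip',(132,44),(670,44),.149,.0985),('tin',(83,146),(721,142),.042,.078)]:
    A=g(*a,z,h,n);B=g(*b,z,h,n); print(n,'centre rel TCP (stand axes mm)',((A+B)/2).round(1),'width',(B-A).round(1))
print(onz(s,f,345,110,.2883))
# stand estimate relative
d=np.array([.5665,.2825])-p[:2]; print('stand by ws1',d@x*1000,d@y*1000)
"
```

```text
foot centre rel TCP (stand axes mm) [ 1.4 -0.3] width [78.5 -0.3]
rim centre rel TCP (stand axes mm) [ 1.3 -0.7] width [89.9 -0.3]
lip centre rel TCP (stand axes mm) [ 1. -1.] width [119.1  -0.4]
tin centre rel TCP (stand axes mm) [1.  0.9] width [190.9   0.5]
[0.57784712 0.35699927 0.2883    ]
stand by ws1 0.6021607843678285 1.169359820487017
```

Relative to the TCP, basket and stand agree within about 1 mm in x and 1.5 mm in y, with yaw equal. I descend to just above the lips and recheck.

Emit:
{"name": "apply_moves", "arguments": {"commands": [{"travel": [0.0003, 0, 0.012], "twist": [0, 0, 0], "claw": 0}, {"travel": [0.0005, 0, 0.03], "twist": [0, 0, 0], "claw": 0}, {"travel": [0.0007, 0, 0.044], "twist": [0, 0, 0], "claw": 0}, {"travel": [0.0007, 0, 0.052], "twist": [0, 0, 0], "claw": 0}, {"travel": [0.0007, 0, 0.054], "twist": [0, 0, 0], "claw": 0}, {"travel": [0.0007, 0, 0.054], "twist": [0, 0, 0], "claw": 0}]}}

```text
clock: 8.15
position: [0.5659, 0.2831, 0.2785]
tool_rot: [3.142, 0.0, 1.892]
force: [0.3, -0.1, -8.1]
grip_width: 0.0124
```

```bash
python3 -c "
from h import *
st();r=snap('wrist','w7.png');pickle.dump(r,open('w7.pkl','wb'));st();t=snap('side','s7.png')
cv2.imwrite('pics/s7z.png',cv2.resize(t[1]['frame'][90:210,200:320],(600,600),interpolation=cv2.INTER_CUBIC))
cv2.imwrite('pics/w7z.png',cv2.resize(r[1]['frame'][65:135,180:380],None,fx=4,fy=4,interpolation=cv2.INTER_CUBIC))
"
```

```text
t 8.15 p [0.5659 0.2831 0.2785] rot [1.8000e+02 1.0000e-02 1.0843e+02] F [ 0.29 -0.11 -8.06] M [ 0.021 -0.102  0.003] w 0.0124 q [-0.74  0.51  0.28  1.53 -0.15  1.12 -0.11]
t 8.2 p [0.5661 0.2832 0.279 ] rot [179.96  -0.   108.43] F [ 0.28  0.12 -9.8 ] M [ 0.057 -0.112  0.011] w 0.0128 q [-0.74  0.51  0.28  1.53 -0.15  1.12 -0.11]
```

View pics/s7z.png

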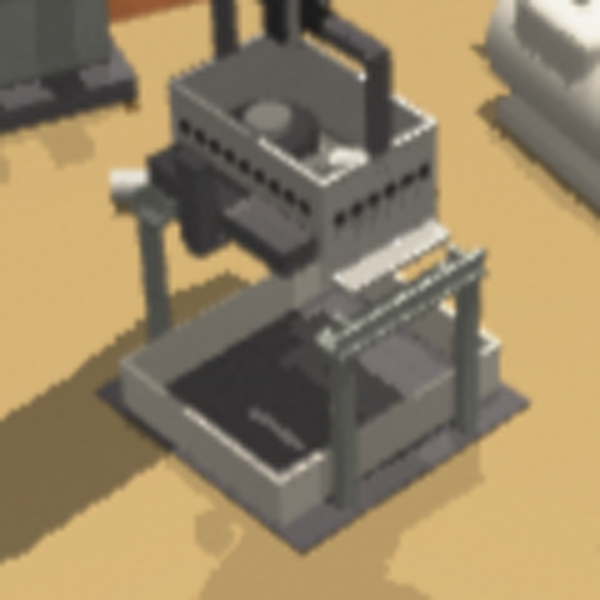

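View pics/w7z.png

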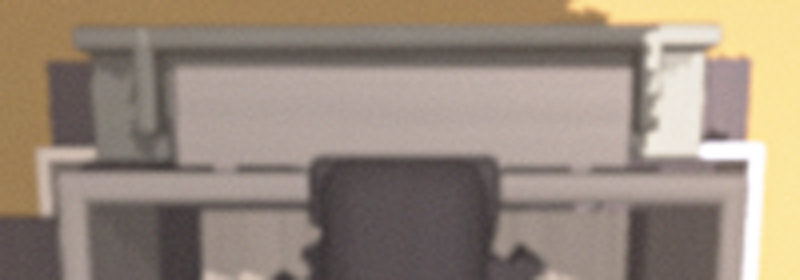

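```bash
python3 -c "
from h import *
s,f=pickle.load(open('w7.pkl','rb'))
p=np.array([.5660,.2832,.2787]); yaw=108.43
s['position']=p; s['tool_rot']=np.array([np.pi,0,np.radians(yaw)])
x=np.array([np.cos(np.radians(18.5)),np.sin(np.radians(18.5))]); y=np.array([-x[1],x[0]])
def g(u,v,z,half,n):
    q=onz(s,f,180+(u+.5)/4-.5,65+(v+.5)/4-.5,z)[:2]-p[:2]; return np.array([q@x,q@y-half])*1000
u=p[2]-.119
for n,a,b,z,h in [('foot',(176,66),(630,66),u+.006,.088),('rim',(58,174),(748,174),u+.075,.070),('lip',(73,27),(719,25),.149,.0985),('tin',(38,149),(765,144),.042,.078)]:
    A=g(*a,z,h,n);B=g(*b,z,h,n); print(n,'centre rel TCP (stand axes mm)',((A+B)/2).round(1),'width',(B-A).round(1))
"
```

```text
foot centre rel TCP (stand axes mm) [ 1.2 -0.3] width [79.2 -0.1]
rim centre rel TCP (stand axes mm) [ 1.2 -0.7] width [89.8 -0.2]
lip centre rel TCP (stand axes mm) [-0.1 -2.6] width [1.192e+02 1.000e-01]
tin centre rel TCP (stand axes mm) [ 0.8 -1. ] width [190.7   0.9]
```

Emit:
{"name": "apply_moves", "arguments": {"commands": [{"travel": [-0.0005, -0.0003, 0.005], "twist": [0, 0, 0], "claw": 0}, {"travel": [-0.0013, -0.0007, 0.01], "twist": [0, 0, 0], "claw": 0}, {"travel": [-0.0013, -0.0007, 0.015], "twist": [0, 0, 0], "claw": 0}, {"travel": [-0.0013, -0.0007, 0.019], "twist": [0, 0, 0], "claw": 0}, {"travel": [-0.0013, -0.0007, 0.021], "twist": [0, 0, 0], "claw": 0}, {"travel": [-0.0013, -0.0007, 0.022], "twist": [0, 0, 0], "claw": 0}, {"travel": [-0.0013, -0.0007, 0.022], "twist": [0, 0, 0], "claw": 0}]}}

```text
clock: 8.95
position: [0.5656, 0.2817, 0.2565]
tool_rot: [-3.141, 0.0, 1.893]
force: [-0.1, -0.4, -7.8]
grip_width: 0.0127
```

```bash
python3 -c "
from h import *
st();r=snap('wrist','w8.png');st();t=snap('side','s8.png');st()
cv2.imwrite('pics/s8z.png',cv2.resize(t[1]['frame'][90:210,200:320],(600,600),interpolation=cv2.INTER_CUBIC))
cv2.imwrite('pics/w8z.png',cv2.resize(r[1]['frame'][65:135,180:380],None,fx=4,fy=4,interpolation=cv2.INTER_CUBIC))
"
```

```text
t 8.95 p [0.5656 0.2817 0.2565] rot [-179.99    0.    108.44] F [-0.1  -0.36 -7.76] M [ 0.055 -0.07   0.047] w 0.0127 q [-0.74  0.52  0.28  1.56 -0.16  1.08 -0.1 ]
t 9.0 p [0.5656 0.2817 0.2566] rot [179.99  -0.   108.43] F [-0.   -0.08 -8.71] M [ 0.04  -0.011  0.057] w 0.0129 q [-0.74  0.52  0.28  1.56 -0.16  1.08 -0.1 ]
t 9.05 p [0.5656 0.2817 0.2567] rot [179.99  -0.   108.44] F [ 0.52 -1.1  -9.  ] M [-0.001 -0.013  0.036] w 0.0127 q [-0.74  0.52  0.28  1.56 -0.16  1.08 -0.1 ]
```

View pics/s8z.png

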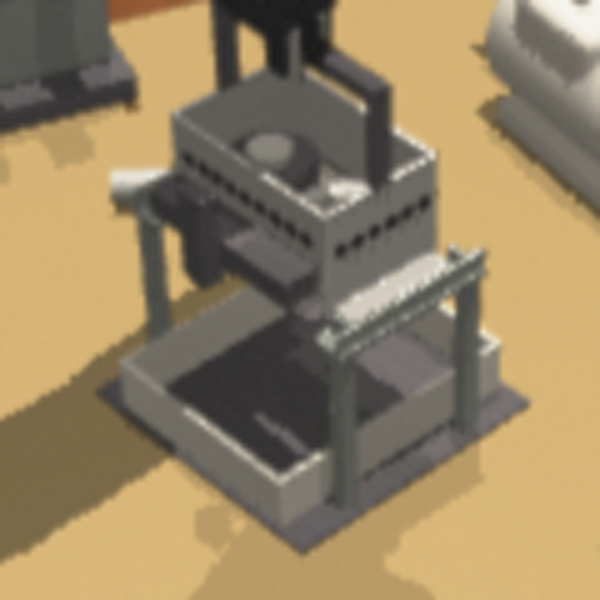

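View pics/w8z.png

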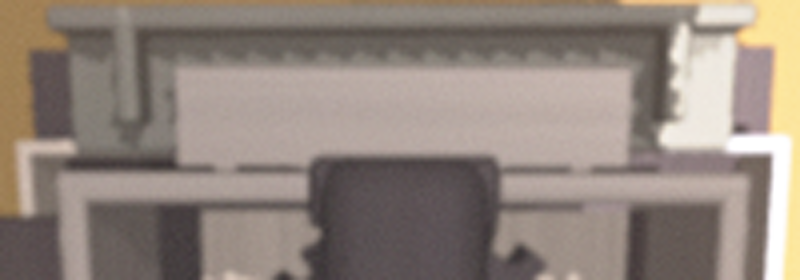

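The feet are inside the lips on all sides (foot px 176–630, lip faces 140 and 665). I lower the last few millimetres slowly.

Emit:
{"name": "apply_moves", "arguments": {"commands": [{"travel": [0, 0, 0.0007], "twist": [0, 0, 0], "claw": 0}, {"travel": [0, 0, 0.0014], "twist": [0, 0, 0], "claw": 0}, {"travel": [0, 0, 0.002], "twist": [0, 0, 0], "claw": 0}, {"travel": [0, 0, 0.002], "twist": [0, 0, 0], "claw": 0}]}}

```text
clock: 9.45
position: [0.5655, 0.2817, 0.2544]
tool_rot: [-3.141, 0.0, 1.893]
force: [-0.2, -0.4, -7.9]
grip_width: 0.0126
```

Emit:
{"name": "apply_moves", "arguments": {"commands": [{"travel": [0, 0, 0.0005], "twist": [0, 0, 0], "claw": 0}, {"travel": [0, 0, 0.0005], "twist": [0, 0, 0], "claw": 0}]}}

```text
clock: 9.65
position: [0.5655, 0.2817, 0.254]
tool_rot: [-3.142, 0.0, 1.893]
force: [0.9, 0.7, -8.1]
grip_width: 0.0126
```

Emit:
{"name": "apply_moves", "arguments": {"commands": [{"travel": [0, 0, 0.0005], "twist": [0, 0, 0], "claw": 0}, {"travel": [0, 0, 0.0005], "twist": [0, 0, 0], "claw": 0}]}}

```text
clock: 9.85
position: [0.5655, 0.2817, 0.2535]
tool_rot: [-3.142, 0.0, 1.892]
force: [0.3, -0.7, -9.8]
grip_width: 0.0124
```

Emit:
{"name": "apply_moves", "arguments": {"commands": [{"travel": [0, 0, 0.0005], "twist": [0, 0, 0], "claw": 0}, {"travel": [0, 0, 0.0005], "twist": [0, 0, 0], "claw": 0}]}}

```text
clock: 10.05
position: [0.5656, 0.2817, 0.2532]
tool_rot: [3.141, -0.0, 1.893]
force: [-0.0, 0.2, -7.1]
grip_width: 0.0123
```

Emit:
{"name": "apply_moves", "arguments": {"commands": [{"travel": [0, 0, 0.0005], "twist": [0, 0, 0], "claw": 0}, {"travel": [0, 0, 0.0005], "twist": [0, 0, 0], "claw": 0}]}}

```text
clock: 10.25
position: [0.5657, 0.2817, 0.2531]
tool_rot: [3.141, -0.0, 1.892]
force: [-2.6, -0.7, 2.7]
grip_width: 0.0127
```

Emit:
{"name": "apply_moves", "arguments": {"commands": [{"travel": [0, 0, 0.0005], "twist": [0, 0, 0], "claw": 0}, {"travel": [0, 0, 0.0005], "twist": [0, 0, 0], "claw": 0}]}}

```text
clock: 10.45
position: [0.5659, 0.2818, 0.2531]
tool_rot: [3.14, -0.0, 1.892]
force: [-4.2, -1.5, 10.1]
grip_width: 0.0124
```

It is seated: load is off at z 0.2531. I back off 0.7 mm and release.

Emit:
{"name": "apply_moves", "arguments": {"commands": [{"travel": [0, 0, -0.0007], "twist": [0, 0, 0], "claw": 0.0}, {"travel": [0, 0, -0.0007], "twist": [0, 0, 0], "claw": 0.02}, {"travel": [0, 0, -0.0007], "twist": [0, 0, 0], "claw": 0.03}, {"travel": [0, 0, -0.0007], "twist": [0, 0, 0], "claw": 0.045}, {"travel": [0, 0, -0.0007], "twist": [0, 0, 0], "claw": 0.055}, {"travel": [0, 0, -0.0007], "twist": [0, 0, 0], "claw": 0.055}]}}

```text
clock: 11.05
position: [0.5656, 0.2817, 0.2527]
tool_rot: [3.141, 0.0, 1.892]
force: [-0.3, 0.2, 0.4]
grip_width: 0.0549
```

```bash
python3 -c "
from h import *
st();r=snap('wrist','w9.png');st();t=snap('side','s9.png')
cv2.imwrite('pics/s9z.png',cv2.resize(t[1]['frame'][90:210,200:320],(600,600),interpolation=cv2.INTER_CUBIC))
"
```

```text
t 11.05 p [0.5656 0.2817 0.2527] rot [179.99   0.   108.43] F [-0.29  0.16  0.41] M [-0.008 -0.006  0.005] w 0.0549 q [-0.74  0.53  0.27  1.57 -0.16  1.07 -0.1 ]
t 11.1 p [0.5656 0.2817 0.2527] rot [180.     0.   108.43] F [-0.    0.21 -0.42] M [-0.009 -0.041 -0.03 ] w 0.0546 q [-0.74  0.53  0.27  1.57 -0.16  1.07 -0.1 ]
```

View pics/w9.png

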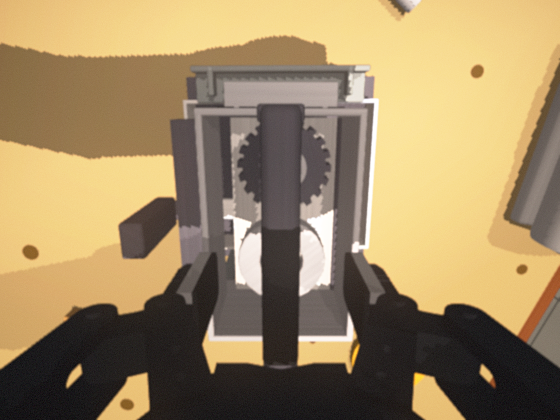

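View pics/s9z.png

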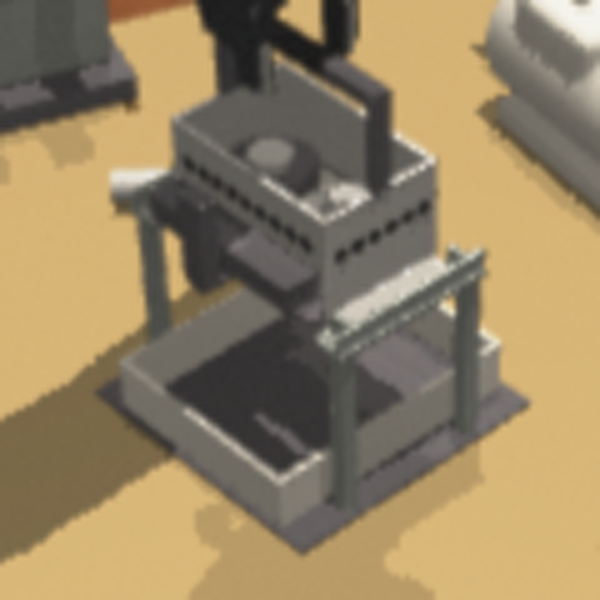

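The basket is seated squarely with its floor shut and released, reading 0 N. Its near side holds the latch grip, top at w9 px ~(133,240). I measure the latch from this frame and compute the moves.

```bash
python3 -c "
import cv2
a=cv2.imread('pics/w9.png')[190:290,100:220]
cv2.imwrite('pics/w9z.png',cv2.resize(a,None,fx=5,fy=5,interpolation=cv2.INTER_CUBIC))"
```

```text
(no output)
```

View pics/w9z.png

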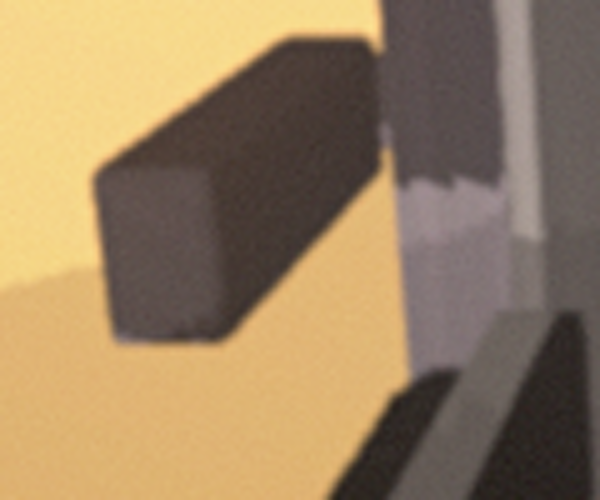

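```bash
python3 -c "
from h import *
s=st();f=bot.grab_frame('wrist')
p=np.array([.5656,.2817,.2527]);s['position']=p;s['tool_rot']=np.array([np.pi,0,np.radians(108.43)])
a=np.radians(18.43);x=np.array([np.cos(a),np.sin(a)]);y=np.array([-x[1],x[0]])
for u,v in((95,176),(208,168),(222,340),(112,340),(159,256)):
    q=onz(s,f,100+(u+.5)/5-.5,190+(v+.5)/5-.5,.212)[:2]-p[:2];print((q@x*1e3).round(1),(q@y*1e3).round(1))
c=p[:2]-.084*x-.0035*y;print(c)
go([*c,.31],198.43,([.5656,.2817,.31],108.43))
go([*c,.31],18.43,([.5656,.2817,.31],108.43))
"
```

```text
t 11.15 p [0.5656 0.2817 0.2527] rot [180.     0.   108.43] F [ 0.28  0.56 -0.23] M [-0.02   0.016 -0.011] w 0.0548 q [-0.74  0.53  0.27  1.57 -0.16  1.07 -0.1 ]
-89.6 6.5
-76.8 7.4
-77.5 -13.5
-90.1 -13.4
-83.5 -3.1
[0.48701482 0.25182326]
travel [-0.0035, -0.084, -0.0] twist [-0.0, 0.0, -90.0] dist 0.084
travel [-0.0035, -0.084, -0.0] twist [-0.0, -0.0, 90.0] dist 0.084
```

Emit:
{"name": "apply_moves", "arguments": {"commands": [{"travel": [0, 0, -0.03], "twist": [0, 0, 0], "claw": 0.055}, {"travel": [0, 0, -0.062], "twist": [0, 0, 0], "claw": 0.055}, {"travel": [-0.001, -0.02, -0.065], "twist": [0, 0, -8], "claw": 0.055}, {"travel": [-0.002, -0.04, -0.065], "twist": [0, 0, -16], "claw": 0.055}, {"travel": [-0.003, -0.06, -0.065], "twist": [0, 0, -24], "claw": 0.055}, {"travel": [-0.003, -0.084, -0.065], "twist": [0, 0, -32], "claw": 0.055}, {"travel": [-0.003, -0.084, -0.065], "twist": [0, 0, -40], "claw": 0.055}, {"travel": [-0.003, -0.084, -0.065], "twist": [0, 0, -48], "claw": 0.055}, {"travel": [-0.003, -0.084, -0.065], "twist": [0, 0, -56], "claw": 0.055}, {"travel": [-0.003, -0.084, -0.065], "twist": [0, 0, -64], "claw": 0.055}]}}

```text
clock: 12.2
position: [0.4868, 0.2522, 0.3179]
tool_rot: [3.141, 0.0, 3.015]
force: [1.2, 0.1, 0.7]
grip_width: 0.0554
```

```bash
python3 -c "
from h import *
s=st()
go([.4868,.252,.31],198.43)
a,b=snap('top','t10.png')
cv2.imwrite('pics/t10z.png',cv2.resize(b['frame'][145:265,110:250],(700,600),interpolation=cv2.INTER_CUBIC))
"
```

```text
t 12.2 p [0.4868 0.2522 0.3179] rot [1.7999e+02 1.0000e-02 1.7276e+02] F [1.2  0.05 0.71] M [-0.016 -0.037  0.03 ] w 0.0554 q [-0.63  0.31  0.06  1.7  -0.02  1.13  0.88]
travel [-0.0, -0.0002, 0.0079] twist [0.0, 0.01, -25.67] dist 0.008
```

View pics/t10z.png

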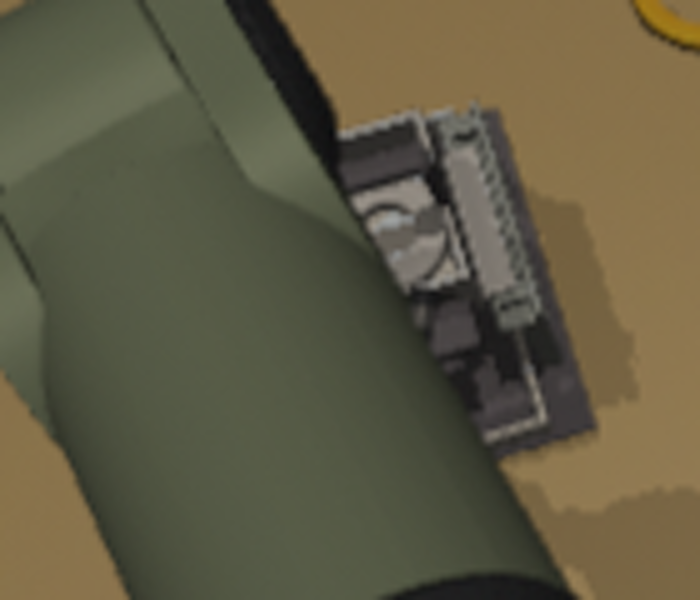

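Emit:
{"name": "apply_moves", "arguments": {"commands": [{"travel": [0, 0, 0.02], "twist": [0, 0, -8.5], "claw": 0.055}, {"travel": [0, 0, 0.045], "twist": [0, 0, -17], "claw": 0.055}, {"travel": [0, 0, 0.065], "twist": [0, 0, -25.7], "claw": 0.055}, {"travel": [0, 0, 0.078], "twist": [0, 0, -25.7], "claw": 0.055}, {"travel": [0, 0, 0.078], "twist": [0, 0, -25.7], "claw": 0.055}]}}

```text
clock: 12.75
position: [0.4864, 0.2518, 0.2385]
tool_rot: [-3.141, -0.002, -2.832]
force: [0.2, -0.2, 1.0]
grip_width: 0.055
```

```bash
python3 -c "
from h import *
st();a=snap('wrist','w11.png');pickle.dump(a,open('w11.pkl','wb'));st()
"
```

```text
t 12.75 p [0.4864 0.2518 0.2385] rot [-1.7997e+02 -1.3000e-01 -1.6223e+02] F [ 0.2  -0.23  0.99] M [ 0.02   0.021 -0.05 ] w 0.055 q [-0.56  0.39 -0.03  1.8   0.01  0.96  1.28]
t 12.8 p [0.4868 0.2521 0.2397] rot [-1.7998e+02 -4.0000e-02 -1.6220e+02] F [0.6  0.28 0.13] M [ 0.005 -0.059  0.046] w 0.0549 q [-0.57  0.39 -0.03  1.79  0.01  0.96  1.28]
```

View pics/w11.png

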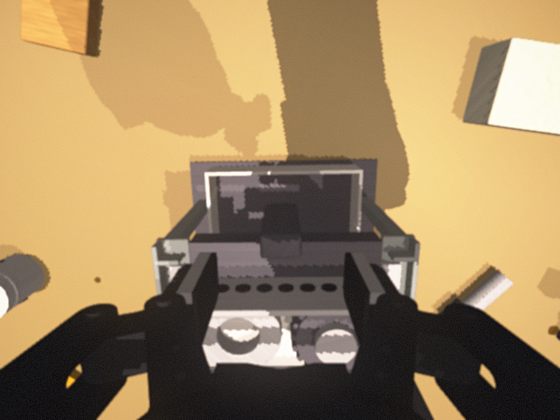

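```bash
python3 -c "
from h import *
s,f=pickle.load(open('w11.pkl','rb'))
cv2.imwrite('pics/w11z.png',cv2.resize(f['frame'][190:300,200:360],None,fx=5,fy=5,interpolation=cv2.INTER_CUBIC))
p=np.array([.4866,.252,.2393]);s['position']=p;s['tool_rot']=np.array([np.pi,0,np.radians(197.8)])
T=R.from_euler('xyz',s['tool_rot'])
for uv in ((262,236),(302,236),(262,257),(302,257),(282,246)): q=onz(s,f,*uv,.213);print(T.inv().apply(q-p).round(4))
"
```

```text
[ 0.0037 -0.0094  0.0263]
[0.0036 0.0115 0.0263]
[-0.0082 -0.0095  0.0263]
[-0.0082  0.0117  0.0263]
[-0.0019  0.0011  0.0263]
```

View pics/w11z.png

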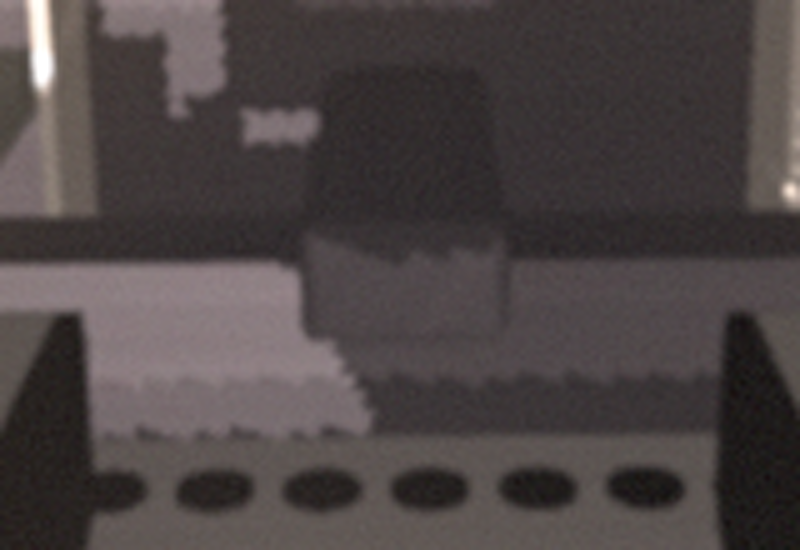

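The grip top is centred between the jaws (262–302, 234–257), offset by only (-2,+1) mm. I descend and grip.

Emit:
{"name": "apply_moves", "arguments": {"commands": [{"travel": [-0.0015, 0.001, 0.02], "twist": [0, 0, -0.6], "claw": 0.055}, {"travel": [-0.0015, 0.001, 0.04], "twist": [0, 0, -0.6], "claw": 0.055}, {"travel": [-0.0015, 0.001, 0.056], "twist": [0, 0, -0.6], "claw": 0.055}, {"travel": [-0.0015, 0.001, 0.063], "twist": [0, 0, -0.6], "claw": 0.045}, {"travel": [-0.0015, 0.001, 0.063], "twist": [0, 0, -0.6], "claw": 0.035}], "force": 25}}

```text
clock: 13.3
position: [0.488, 0.2538, 0.1769]
tool_rot: [-3.141, -0.0, -2.817]
force: [0.4, -0.9, 1.3]
grip_width: 0.0353
```

```bash
python3 -c "
from h import *
st();a=snap('wrist','w12.png');st()
"
```

```text
t 13.3 p [0.488  0.2538 0.1769] rot [-1.7999e+02 -1.0000e-02 -1.6139e+02] F [ 0.37 -0.88  1.29] M [ 0.052 -0.033 -0.003] w 0.0353 q [-0.56  0.47 -0.03  1.85  0.02  0.82  1.29]
t 13.35 p [0.4883 0.2539 0.1775] rot [ 1.8000e+02  4.0000e-02 -1.6136e+02] F [ 0.01 -0.21  0.51] M [-0.001 -0.015 -0.013] w 0.0353 q [-0.56  0.47 -0.03  1.85  0.02  0.82  1.29]
```

View pics/w12.png

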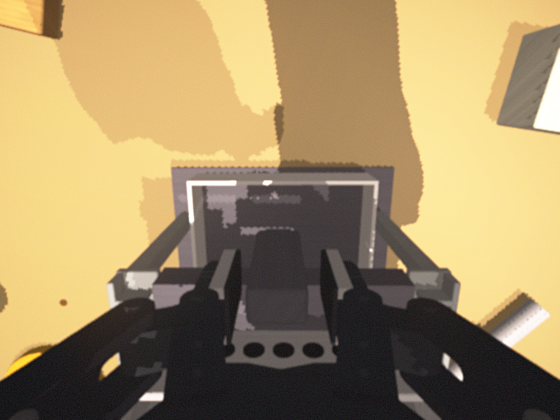

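Emit:
{"name": "apply_moves", "arguments": {"commands": [{"travel": [0, 0, 0], "twist": [0, 0, 0], "claw": 0.026}, {"travel": [0, 0, 0], "twist": [0, 0, 0], "claw": 0.015}, {"travel": [0, 0, 0], "twist": [0, 0, 0], "claw": 0.015}, {"travel": [0, 0, 0], "twist": [0, 0, 0], "claw": 0.015}], "force": 25}}

```text
clock: 13.75
position: [0.4884, 0.2539, 0.1777]
tool_rot: [3.141, 0.001, -2.815]
force: [-1.2, -0.6, 7.5]
grip_width: 0.0216
```

```bash
python3 -c "
from h import *
st();a=snap('wrist','w13.png');st()
cv2.imwrite('pics/w13z.png',cv2.resize(a[1]['frame'][150:410,100:460],None,fx=2.2,fy=2.2,interpolation=cv2.INTER_CUBIC))
"
```

```text
t 13.75 p [0.4884 0.2539 0.1777] rot [ 1.7998e+02  8.0000e-02 -1.6130e+02] F [-1.16 -0.64  7.45] M [-0.263  0.225 -0.07 ] w 0.0216 q [-0.56  0.47 -0.03  1.85  0.02  0.82  1.29]
t 13.8 p [0.4884 0.2539 0.1777] rot [ 1.7998e+02  8.0000e-02 -1.6130e+02] F [-1.19 -0.66  7.59] M [-0.265  0.242 -0.066] w 0.0218 q [-0.56  0.47 -0.03  1.85  0.02  0.82  1.29]
```

View pics/w13z.png

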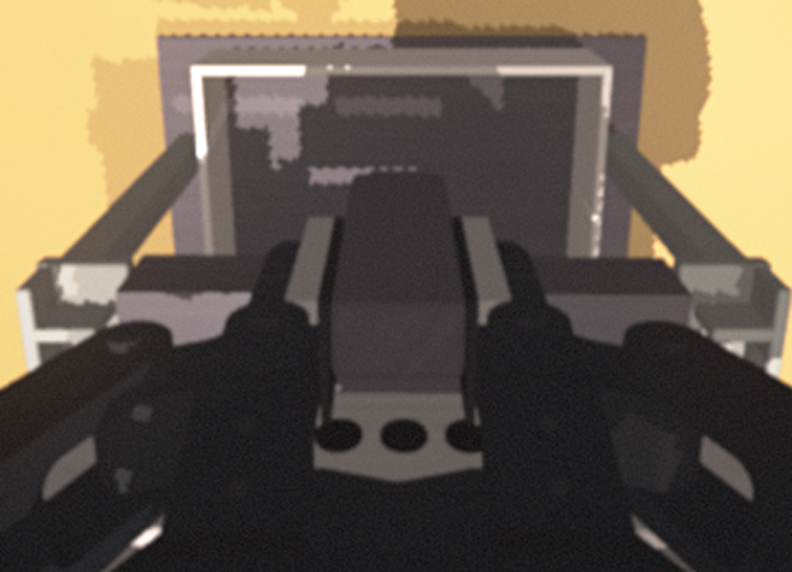

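The latch is gripped (opening 21.7 mm). The hole and grip in the view let me read bolt motion against the basket. I feel +y first.

Emit:
{"name": "apply_moves", "arguments": {"commands": [{"travel": [0, 0.001, 0], "twist": [0, 0, 0], "claw": 0.015}, {"travel": [0, 0.002, 0], "twist": [0, 0, 0], "claw": 0.015}, {"travel": [0, 0.003, 0], "twist": [0, 0, 0], "claw": 0.015}, {"travel": [0, 0.003, 0], "twist": [0, 0, 0], "claw": 0.015}]}}

```text
clock: 14.2
position: [0.4874, 0.2566, 0.1777]
tool_rot: [3.141, 0.001, -2.815]
force: [-0.3, -2.1, 7.9]
grip_width: 0.0215
```

```bash
cat >> h.py <<'E'
def feel(n):
    s=st(); T=R.from_euler('xyz',s['tool_rot']); print('F tool',T.inv().apply(s['force']).round(2),'pos in basket',((s['position'][:2]-[.5656,.2817])@np.array([[.9487,-.3161],[.3161,.9487]])*1e3).round(2))
    a=snap('wrist',n+'.png')
    cv2.imwrite('pics/'+n+'z.png',cv2.resize(a[1]['frame'][240:380,100:460],None,fx=2.2,fy=2.2,interpolation=cv2.INTER_CUBIC))
E
python3 -c "
from h import *
feel('f1')"
```

```text
t 14.2 p [0.4874 0.2566 0.1777] rot [ 1.7999e+02  8.0000e-02 -1.6131e+02] F [-0.27 -2.09  7.91] M [-0.307  0.141 -0.065] w 0.0215 q [-0.57  0.47 -0.03  1.85  0.02  0.82  1.29]
F tool [ 0.91 -1.89 -7.91] pos in basket [-82.07   0.9 ]
```

View pics/f1z.png

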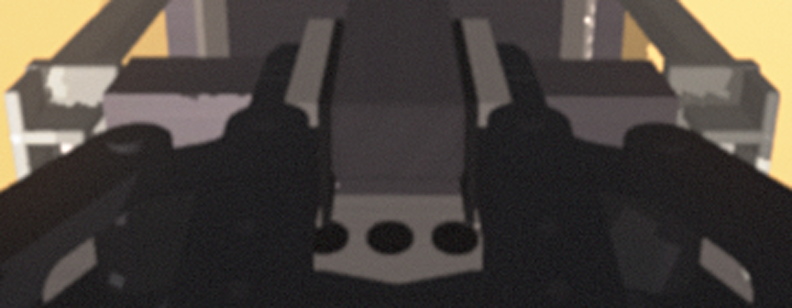

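The holes moved left in step with the stand, so the bolt itself slides at about 2 N. I continue.

Emit:
{"name": "apply_moves", "arguments": {"commands": [{"travel": [0, 0.001, 0], "twist": [0, 0, 0], "claw": 0.015}, {"travel": [0, 0.002, 0], "twist": [0, 0, 0], "claw": 0.015}, {"travel": [0, 0.002, 0], "twist": [0, 0, 0], "claw": 0.015}]}}

```text
clock: 14.55
position: [0.4868, 0.2585, 0.1777]
tool_rot: [3.141, 0.001, -2.815]
force: [-1.2, -1.4, 8.0]
grip_width: 0.0215
```

```bash
python3 -c "
from h import *
feel('f2')"
```

```text
t 14.55 p [0.4868 0.2585 0.1777] rot [ 1.7999e+02  8.0000e-02 -1.6130e+02] F [-1.22 -1.43  7.97] M [-0.34   0.189 -0.084] w 0.0215 q [-0.57  0.47 -0.03  1.85  0.02  0.82  1.28]
F tool [ 1.6  -0.96 -7.97] pos in basket [-82.05   2.87]
```

Emit:
{"name": "apply_moves", "arguments": {"commands": [{"travel": [0, 0.001, 0], "twist": [0, 0, 0], "claw": 0.015}, {"travel": [0, 0.002, 0], "twist": [0, 0, 0], "claw": 0.015}, {"travel": [0, 0.002, 0], "twist": [0, 0, 0], "claw": 0.015}]}}

```text
clock: 14.9
position: [0.4862, 0.2604, 0.1778]
tool_rot: [3.141, 0.002, -2.815]
force: [-0.5, -1.7, 8.1]
grip_width: 0.0217
```

```bash
python3 -c "
from h import *
feel('f3')"
```

```text
t 14.9 p [0.4862 0.2604 0.1778] rot [ 1.7999e+02  9.0000e-02 -1.6131e+02] F [-0.54 -1.74  8.11] M [-0.3    0.081 -0.096] w 0.0217 q [-0.57  0.47 -0.03  1.85  0.02  0.82  1.28]
F tool [ 1.05 -1.47 -8.11] pos in basket [-82.03   4.88]
```

View pics/f3z.png

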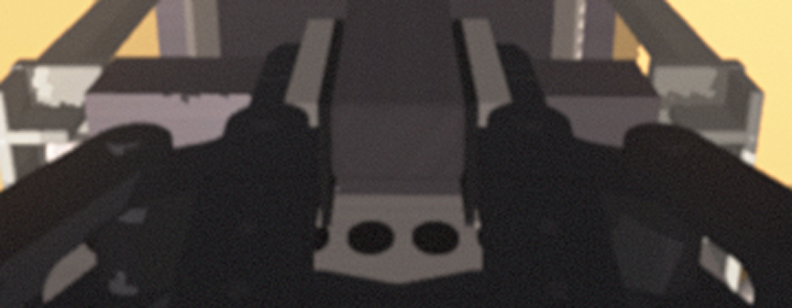

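The bolt is now at about +5 mm and still gives freely. I continue.

Emit:
{"name": "apply_moves", "arguments": {"commands": [{"travel": [0, 0.001, 0], "twist": [0, 0, 0], "claw": 0.015}, {"travel": [0, 0.002, 0], "twist": [0, 0, 0], "claw": 0.015}, {"travel": [0, 0.002, 0], "twist": [0, 0, 0], "claw": 0.015}]}}

```text
clock: 15.25
position: [0.4856, 0.2623, 0.1778]
tool_rot: [3.141, 0.002, -2.815]
force: [-0.1, -1.6, 8.0]
grip_width: 0.0214
```

Emit:
{"name": "apply_moves", "arguments": {"commands": [{"travel": [0, 0.001, 0], "twist": [0, 0, 0], "claw": 0.015}, {"travel": [0, 0.002, 0], "twist": [0, 0, 0], "claw": 0.015}, {"travel": [0, 0.002, 0], "twist": [0, 0, 0], "claw": 0.015}]}}

```text
clock: 15.55
position: [0.485, 0.2642, 0.1777]
tool_rot: [3.141, 0.002, -2.815]
force: [-0.4, -2.0, 8.2]
grip_width: 0.0215
```

```bash
python3 -c "
from h import *
feel('f4')"
```

```text
t 15.55 p [0.485  0.2642 0.1777] rot [ 1.7999e+02  9.0000e-02 -1.6131e+02] F [-0.41 -2.04  8.15] M [-0.343 -0.022 -0.08 ] w 0.0215 q [-0.58  0.47 -0.03  1.85  0.02  0.82  1.27]
F tool [ 1.03 -1.8  -8.15] pos in basket [-82.04   8.89]
```

View pics/f4z.png

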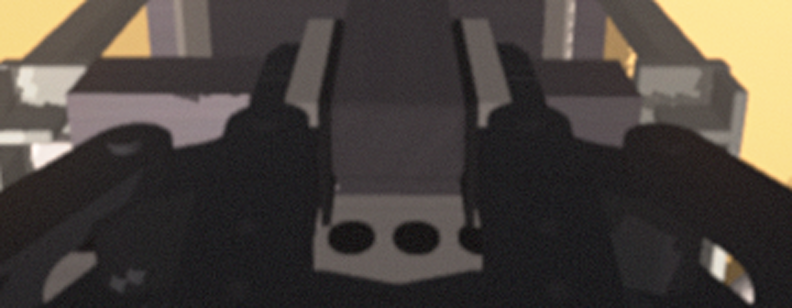

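Emit:
{"name": "apply_moves", "arguments": {"commands": [{"travel": [0, 0.001, 0], "twist": [0, 0, 0], "claw": 0.015}, {"travel": [0, 0.002, 0], "twist": [0, 0, 0], "claw": 0.015}, {"travel": [0, 0.002, 0], "twist": [0, 0, 0], "claw": 0.015}]}}

```text
clock: 15.9
position: [0.4843, 0.2661, 0.1777]
tool_rot: [3.141, 0.002, -2.815]
force: [-1.6, -0.9, 6.0]
grip_width: 0.0218
```

Emit:
{"name": "apply_moves", "arguments": {"commands": [{"travel": [0, 0.001, 0], "twist": [0, 0, 0], "claw": 0.015}, {"travel": [0, 0.002, 0], "twist": [0, 0, 0], "claw": 0.015}, {"travel": [0, 0.002, 0], "twist": [0, 0, 0], "claw": 0.015}]}}

```text
clock: 16.2
position: [0.4837, 0.268, 0.1778]
tool_rot: [3.141, 0.002, -2.815]
force: [-0.5, -1.8, 7.6]
grip_width: 0.0218
```

Emit:
{"name": "apply_moves", "arguments": {"commands": [{"travel": [0, 0.001, 0], "twist": [0, 0, 0], "claw": 0.015}, {"travel": [0, 0.0015, 0], "twist": [0, 0, 0], "claw": 0.015}, {"travel": [0, 0.0015, 0], "twist": [0, 0, 0], "claw": 0.015}]}}

```text
clock: 16.5
position: [0.4832, 0.2695, 0.1777]
tool_rot: [3.141, 0.002, -2.815]
force: [0.2, -1.6, 6.7]
grip_width: 0.0217
```

```bash
python3 -c "
from h import *
feel('f5')
r=snap('side','s5f.png')
cv2.imwrite('pics/s5z.png',cv2.resize(r[1]['frame'][90:210,200:320],(600,600),interpolation=cv2.INTER_CUBIC))"
```

```text
t 16.5 p [0.4832 0.2695 0.1777] rot [ 1.7998e+02  9.0000e-02 -1.6131e+02] F [ 0.21 -1.58  6.67] M [-0.267  0.025 -0.103] w 0.0217 q [-0.59  0.47 -0.04  1.84  0.02  0.82  1.26]
F tool [ 0.3  -1.56 -6.67] pos in basket [-82.04  14.46]
```

View pics/f5z.png

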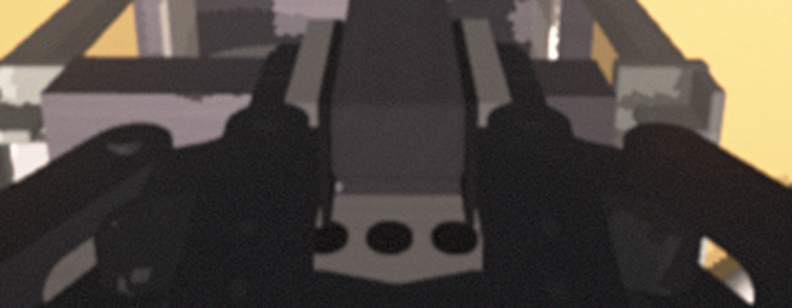

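View pics/s5z.png

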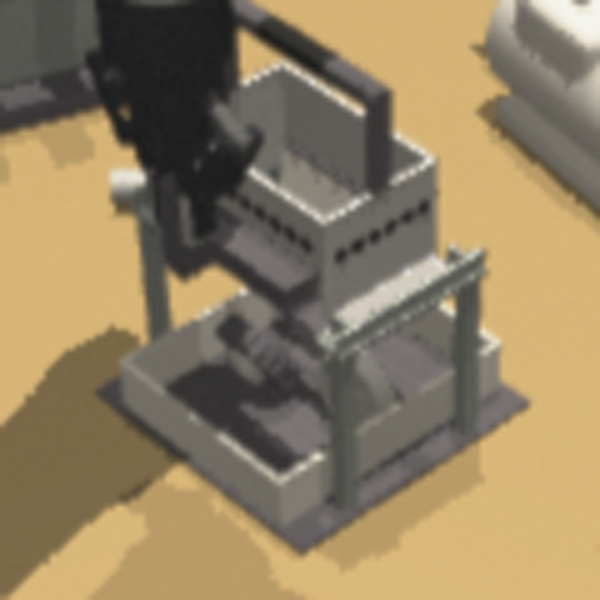

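The floor has dropped and the basket is empty in the side view. I push the bolt 1.5 mm further for margin, then release and retreat straight up.

Emit:
{"name": "apply_moves", "arguments": {"commands": [{"travel": [0, 0.001, 0], "twist": [0, 0, 0], "claw": 0.015}, {"travel": [0, 0.0015, 0], "twist": [0, 0, 0], "claw": 0.015}, {"travel": [0, 0.0015, 0], "twist": [0, 0, 0], "claw": 0.015}, {"travel": [0, 0.0015, 0], "twist": [0, 0, 0], "claw": 0.025}, {"travel": [0, 0.0015, 0], "twist": [0, 0, 0], "claw": 0.035}, {"travel": [0, 0.0015, 0], "twist": [0, 0, 0], "claw": 0.045}, {"travel": [0, 0.0015, 0], "twist": [0, 0, 0], "claw": 0.045}]}}

```text
clock: 17.3
position: [0.4821, 0.2708, 0.1767]
tool_rot: [3.142, -0.0, -2.815]
force: [0.1, -0.2, -0.4]
grip_width: 0.0449
```

```bash
python3 -c "
from h import *
feel('f6')"
```

```text
t 17.3 p [0.4821 0.2708 0.1767] rot [ 1.8000e+02 -1.0000e-02 -1.6127e+02] F [ 0.11 -0.24 -0.37] M [-0.038 -0.024  0.027] w 0.0449 q [-0.59  0.47 -0.04  1.85  0.02  0.82  1.26]
F tool [-0.03 -0.26  0.37] pos in basket [-82.66  16.  ]
```

View pics/f6.png

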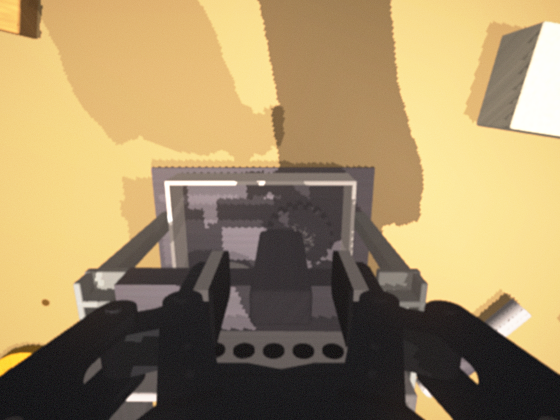

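Free of the grip. Both parts show in the tin ahead of the latch. I retreat up and back toward the robot.

Emit:
{"name": "apply_moves", "arguments": {"commands": [{"travel": [0, 0, -0.025], "twist": [0, 0, 0], "claw": 0.045}, {"travel": [0, 0, -0.06], "twist": [0, 0, 0], "claw": 0.045}, {"travel": [0, 0, -0.1], "twist": [0, 0, 0], "claw": 0.045}, {"travel": [0, 0, -0.14], "twist": [0, 0, 0], "claw": 0.045}, {"travel": [0.02, 0, -0.18], "twist": [0, 0, 0], "claw": 0.045}, {"travel": [0.05, 0, -0.21], "twist": [0, 0, 0], "claw": 0.045}, {"travel": [0.07, 0, -0.22], "twist": [0, 0, 0], "claw": 0.045}, {"travel": [0.07, 0, -0.22], "twist": [0, 0, 0], "claw": 0.045}, {"travel": [0.07, 0, -0.22], "twist": [0, 0, 0], "claw": 0.045}]}}

```text
clock: 18.25
position: [0.416, 0.2483, 0.3969]
tool_rot: [3.141, 0.001, -2.814]
force: [0.3, 0.6, -0.1]
grip_width: 0.045
```

```bash
python3 -c "
from h import *
st()
a=snap('wrist','e1.png');r=snap('side','e2.png');t=snap('top','e3.png')
z=lambda im,h:cv2.resize(im,(h,h),interpolation=cv2.INTER_CUBIC)
cv2.imwrite('pics/e2z.png',z(r[1]['frame'][90:210,200:320],600))
st()"
```

```text
t 18.25 p [0.416  0.2483 0.3969] rot [ 1.7999e+02  4.0000e-02 -1.6126e+02] F [ 0.32  0.64 -0.06] M [-0.018 -0.014  0.017] w 0.045 q [-0.62  0.15 -0.04  1.71  0.01  1.28  1.23]
t 18.4 p [0.4162 0.2483 0.3959] rot [-1.7997e+02 -8.0000e-02 -1.6128e+02] F [ 0.94 -0.83 -0.  ] M [-0.025  0.029  0.029] w 0.045 q [-0.62  0.15 -0.04  1.71  0.01  1.28  1.23]
```

View pics/e1.png

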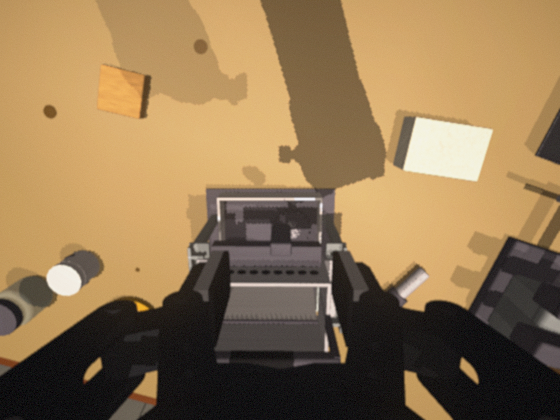

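View pics/e2z.png

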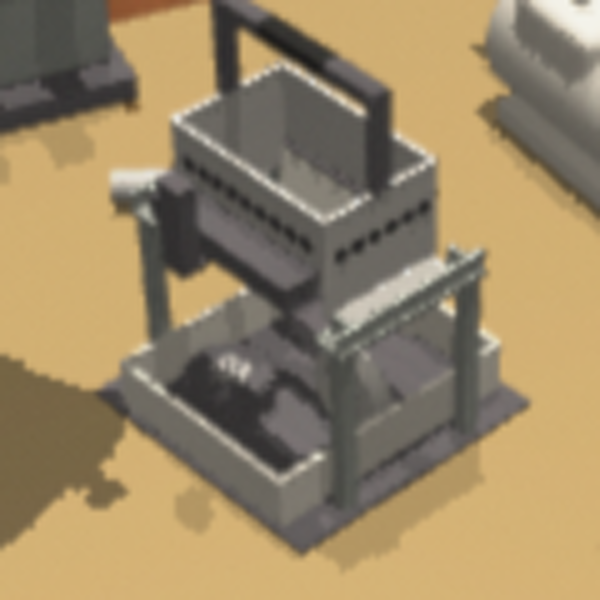

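View pics/e3.png

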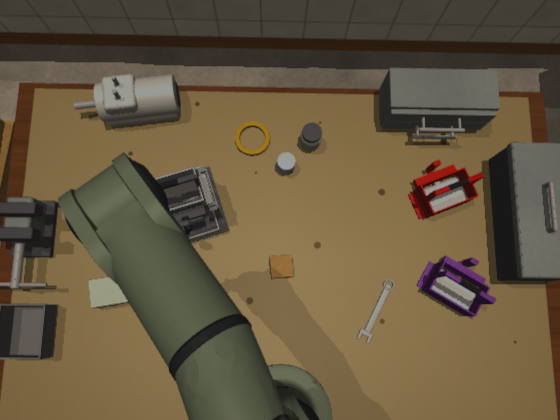

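```bash
python3 -c "
import cv2,numpy as np
a=cv2.imread('pics/e1.png')[175:290,185:365]; b=cv2.imread('pics/f6.png')[165:300,140:400]
g=lambda im:np.uint8(255*(np.minimum(im*1.0,160)/160)**.6)
cv2.imwrite('pics/e1z.png',cv2.resize(g(a),None,fx=4.2,fy=4.2,interpolation=cv2.INTER_CUBIC))
cv2.imwrite('pics/f6q.png',cv2.resize(g(b),None,fx=3,fy=3,interpolation=cv2.INTER_CUBIC))
t=cv2.imread('pics/e3.png')[155:255,140:240]
cv2.imwrite('pics/e3z.png',cv2.resize(g(t),(600,600),interpolation=cv2.INTER_CUBIC))"
```

View pics/e1z.png

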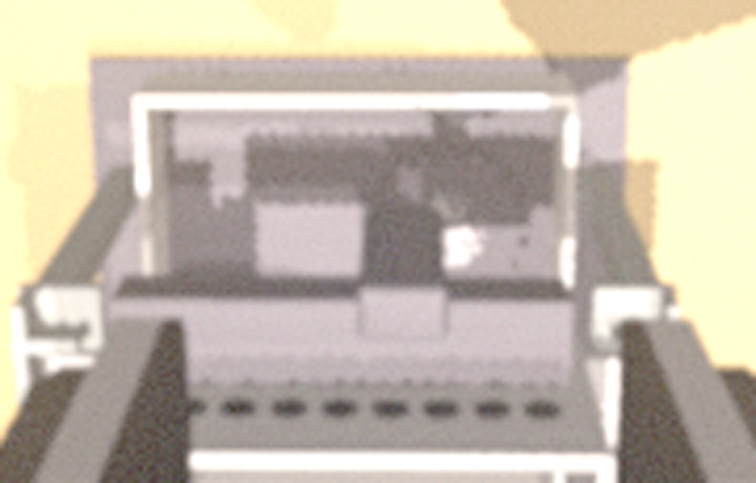

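View pics/f6q.png

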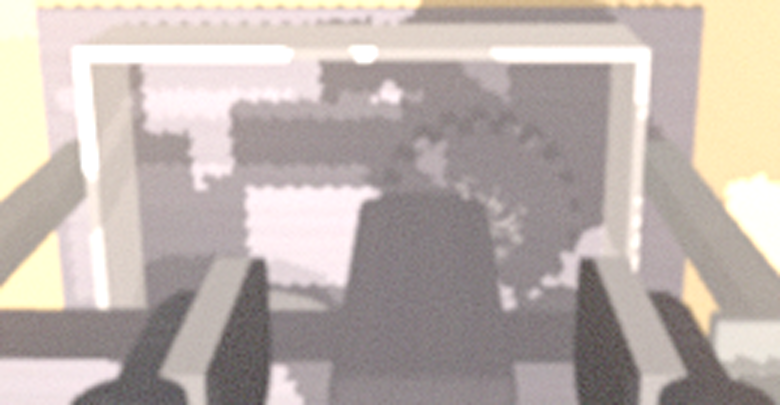

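View pics/e3z.png

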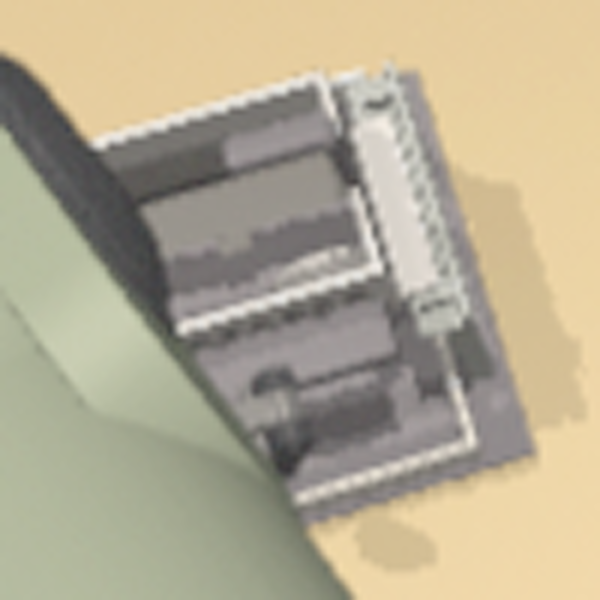

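The gear is clear in the tin but the bearing only partly, so I move the arm aside for an unobstructed view.

Emit:
{"name": "apply_moves", "arguments": {"commands": [{"travel": [0.01, -0.02, -0.02], "twist": [0, 0, 0], "claw": 0.045}, {"travel": [0.03, -0.06, -0.04], "twist": [0, 0, 0], "claw": 0.045}, {"travel": [0.045, -0.1, -0.05], "twist": [0, 0, 0], "claw": 0.045}, {"travel": [0.055, -0.14, -0.05], "twist": [0, 0, 0], "claw": 0.045}, {"travel": [0.065, -0.18, -0.05], "twist": [0, 0, 0], "claw": 0.045}, {"travel": [0.075, -0.22, -0.05], "twist": [0, 0, 0], "claw": 0.045}, {"travel": [0.08, -0.25, -0.05], "twist": [0, 0, 0], "claw": 0.045}, {"travel": [0.08, -0.27, -0.05], "twist": [0, 0, 0], "claw": 0.045}, {"travel": [0.08, -0.27, -0.05], "twist": [0, 0, 0], "claw": 0.045}]}}

```text
clock: 19.3
position: [0.4274, -0.0355, 0.4461]
tool_rot: [-3.141, -0.001, -2.818]
force: [0.3, 0.6, -0.2]
grip_width: 0.0452
```

```bash
python3 -c "
from h import *
st()
r=snap('side','e4.png');t=snap('top','e5.png')
g=lambda im:np.uint8(255*(np.minimum(im*1.0,160)/160)**.6)
cv2.imwrite('pics/e5z.png',cv2.resize(g(t[1]['frame'][155:255,130:230]),(600,600),interpolation=cv2.INTER_CUBIC))
cv2.imwrite('pics/e4z.png',cv2.resize(g(r[1]['frame'][90:210,200:320]),(600,600),interpolation=cv2.INTER_CUBIC))
st()"
```

```text
t 19.3 p [ 0.4274 -0.0355  0.4461] rot [-1.7997e+02 -8.0000e-02 -1.6149e+02] F [ 0.27  0.57 -0.16] M [0.002 0.053 0.028] w 0.0452 q [-0.3   0.01  0.25  1.74 -0.    1.39  1.84]
t 19.4 p [ 0.427  -0.033   0.4462] rot [ 1.7999e+02 -7.0000e-02 -1.6130e+02] F [-0.1   1.36 -0.13] M [0.032 0.005 0.005] w 0.045 q [-0.3   0.01  0.24  1.74 -0.    1.39  1.84]
```

View pics/e5z.png

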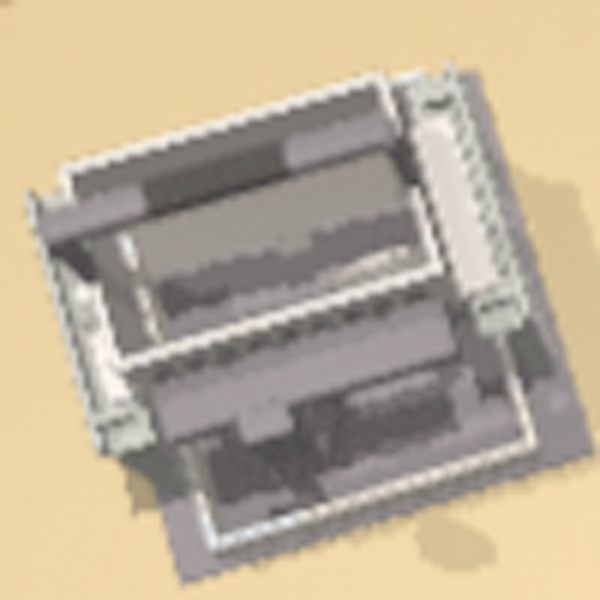

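View pics/e4z.png

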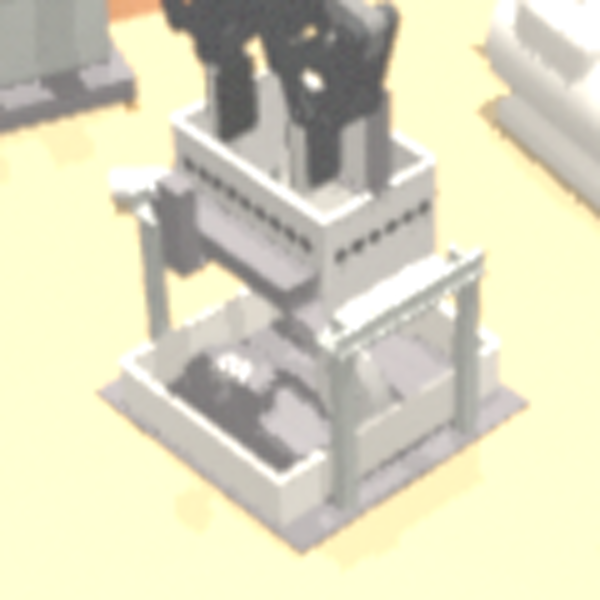

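View pics/e5.png

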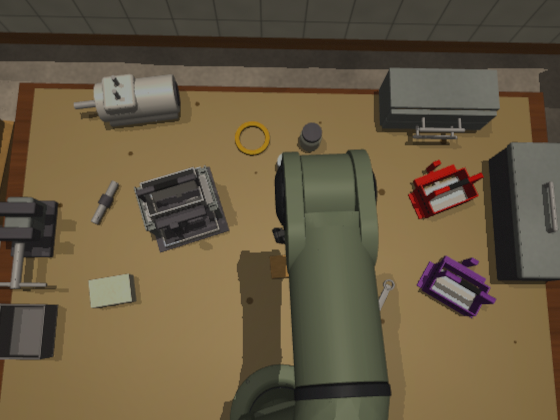

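```bash
python3 -c "
import cv2,numpy as np
g=lambda im,m:np.uint8(255*(np.minimum(im*1.0,m)/m)**.7)
a=cv2.imread('pics/e2.png')[135:195,220:310]; b=cv2.imread('pics/e5.png')[180:255,145:225]
cv2.imwrite('pics/zz.png',np.hstack([cv2.resize(g(a,150),(420,280*1),interpolation=cv2.INTER_CUBIC),cv2.resize(g(b,110),(300,280),interpolation=cv2.INTER_CUBIC)]))
cv2.imwrite('pics/zz1.png',cv2.resize(g(a,150),None,fx=8,fy=8,interpolation=cv2.INTER_CUBIC))
cv2.imwrite('pics/zz2.png',cv2.resize(g(b,110),None,fx=7.5,fy=7.5,interpolation=cv2.INTER_CUBIC))
"
```

```text
(no output)
```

View pics/zz1.png

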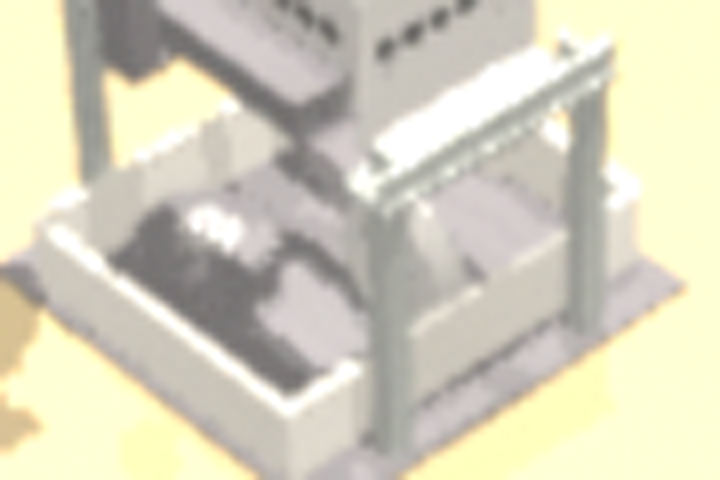

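View pics/zz2.png

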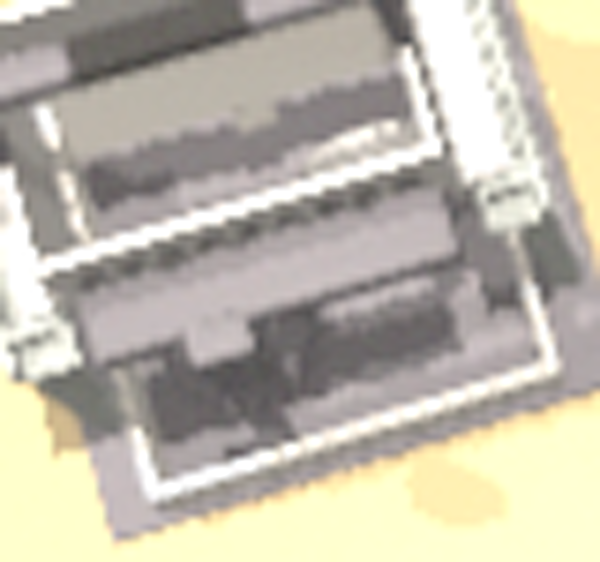

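```bash
python3 -c "
from h import *
s,fs=pickle.load(open('s6.pkl','rb'));_,ft=pickle.load(open('t6.pkl','rb'))
def P(f,u,v): return ray(None,f,u,v)
for a,b in (((220+432/8,135+235/8),(145+365/7.5,180+143/7.5)),((220+425/8,135+210/8),(145+375/7.5,180+138/7.5)),((220+445/8,135+270/8),(145+345/7.5,180+150/7.5))):
    o1,d1=P(fs,*a);o2,d2=P(ft,*b);d1/=np.linalg.norm(d1);d2/=np.linalg.norm(d2)
    A=np.c_[d1,-d2];t=np.linalg.lstsq(A,o2-o1,rcond=None)[0];p1=o1+t[0]*d1;p2=o2+t[1]*d2
    m=(p1+p2)/2;q=m-[.5665,.2825,0];c,n=np.cos(.322),np.sin(.322)
    print(m.round(3),'gap',np.linalg.norm(p1-p2).round(4),'stand',(q[0]*c+q[1]*n).round(3),(-q[0]*n+q[1]*c).round(3),m[2].round(3))
"
```

```text
[0.59 0.25 0.04] gap 0.0109 stand 0.012 -0.038 0.04
[0.586 0.243 0.06 ] gap 0.008 stand 0.006 -0.043 0.06
[0.597 0.262 0.007] gap 0.0169 stand 0.022 -0.029 0.007
```

```bash
python3 -c "
from h import *
_,ft=pickle.load(open('t6.pkl','rb'))
c,n=np.cos(.322),np.sin(.322)
for uv in ((65,160),(380,85),(240,120),(60,95),(385,20)):
  for z in (.135,.06,.07):
    m=onz(None,ft,145+uv[0]/7.5,180+uv[1]/7.5,z);q=m-[.5665,.2825,0];print(uv,z,'stand',(q[0]*c+q[1]*n).round(3),(-q[0]*n+q[1]*c).round(3))
"
```

```text
(65, 160) 0.135 stand 0.007 0.058
(65, 160) 0.06 stand 0.029 0.07
(65, 160) 0.07 stand 0.026 0.068
(380, 85) 0.135 stand -0.0 -0.054
(380, 85) 0.06 stand 0.021 -0.048
(380, 85) 0.07 stand 0.018 -0.049
(240, 120) 0.135 stand 0.003 -0.004
(240, 120) 0.06 stand 0.024 0.004
(240, 120) 0.07 stand 0.021 0.003
(60, 95) 0.135 stand 0.03 0.054
(60, 95) 0.06 stand 0.053 0.065
(60, 95) 0.07 stand 0.05 0.064
(385, 20) 0.135 stand 0.022 -0.062
(385, 20) 0.06 stand 0.044 -0.057
(385, 20) 0.07 stand 0.041 -0.058
```

The floor's free edge triangulates to x≈+24 mm at z 0.06, which matches a full 1.4 rad hang. The bearing and gear are both inside the tin, at the same place in successive pictures. I hand in.

```bash
python3 -c "
from h import *
print(bot.job_done()); st()"
```

```text
the job is handed in; nothing more can be done
None
the job is handed in; nothing more can be done
```

I carried the steel basket by its handle to the stand, set it down between the lips with the floor still latched, and let go. I then gripped the latch and slid the bolt +y. It gave at about 2 N and no stop was felt. The floor dropped by about 14 mm, and I left the bolt at about 16 mm.

**Last checks, before handing in at about 19.4 s:**
- **Basket:** it is empty, with its feet between the lips. The floor's free edge measured where a full 1.4 rad hang would put it.
- **Gear:** it is clearly visible in the tin.
- **Bearing:** I saw it only in part. It seems to stand on edge in the tin, leaning near the hanging floor, and its two-view fix had an 8–17 mm ray gap, so that position is rough. It was in the same place in successive pictures.
- **Bench:** in the last pictures the other items and the red and purple baskets looked undisturbed. The arm partly hid the carton, piston and wrench in the final top view, but all three looked in place in the one before it.
- **Robot:** it touched nothing at the end, with forces near zero.

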